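# Load the test-coupon feeder and set its feed-pressure screw

## Robot

A 6-joint arm with a two-finger parallel gripper is mounted at the origin on a cart in front of the work surface, level with it; the furniture and walls round the work are solid. World frame = base frame: x ahead of the robot, y to its left, z up, the work surface at z = 0. Lengths are in mm, angles in rad, forces in N, time in s.
With the tool pointing down it reaches from about 375 to 900 mm from the base axis. Payload 3.1 kg.
Tool frame: the origin (TCP) lies at the centre of the arm's flange, where the gripper is bolted on; the fingertips stand 173 mm ahead of it and the grasp point (between the pads) lies 155 mm ahead of it; x points along the fingers, y is the direction in which the jaws open and shut, and the axes are right-handed (so a half turn about x gives the same grasp; the last joint's range is limited). The gripper opens to 85 mm and grips with 20 to 120 N. Pads are 22 mm wide; open, the fingers measure 114 mm over their backs; the gripper's body (76 mm by 85 mm) begins 54 mm behind the grasp point. The pads swing forward as they close: fully open they stand 13 mm farther back than shut.
Start: joints at [1.087, 0.527, 1.433, -0, 1.181, -0.178], TCP at [187.524, 596.182, 404.71] pointing down, gripper open.
Joint ranges: [-3.08, 3.08], [-0.75, 2.2], [0.22, 2.44], [-1.43, 4.57], [0, 2.65], [-2.85, 2.85]. Speed limits (rad/s): [2.79, 2.79, 3.14, 3.14, 3.14, 3.14].

## Interface

Orientations are given as a unit quaternion [w, x, y, z].
In Python, from workcell import manip, imaging, workorder gives the robot as it stands.
- The arm moves only by the shell command python3 -m jog 'ROWS' [OPENING] [FORCE]. ROWS is JSON, a list of rows, each a list of 2 entries, a list of its own where there are three numbers: the shift along the tool's x, y, z in mm, then the turn, a rotation vector about the tool's x, y, z in degrees. In form: [[[tx, ty, tz], [ax, ay, az]], ...]. A call has 1 to 5 rows; each row is the pose to reach, as a shift and turn from the pose measured when the call began, along the tool's axes at that moment; what a row does not reach only later rows make up. A row lasts 1/12 s, in which the tool goes at most 41.7 mm and 7.16 degrees, less where a joint would pass 70% of its speed; a pose out of reach is approached as far as the arm can. A call with a gripper value outside its range is refused whole. OPENING is the closure, from 0 (fully open) to 1 (shut), set as the call begins (- or left out, the last holds). The fingers move at their own pace and stop on an object; FORCE is the grip in N (left out, the last holds). Time passes only in rows, so rows that repeat a pose let the fingers close. It gives the time, the measured TCP pose, the force and the opening at its end, in the units of the state.
- manip.read_state(): the state, without advancing time (a new reading comes with each control period).
- imaging.grab_frame(name): name is "scene" or "top" or "wrist"; returns a dict with "frame" (400x640x3 uint8, red, green, blue), "z_map" (400x640 float32, mm along the optical axis (not along the pixel's ray), 0 where there is no reading), "mtx" (3x3 intrinsics, pixels), "k1" (the pictures are not rectified: a ray, as slopes to the right and down, at radius r is drawn at 1 + k1 r^2 times it, then the intrinsics apply), "R" (3x3) and "t" (3): a world point X has camera coordinates R X + t. Camera axes: x right, y down, z forward; pixel columns grow to the right and rows downward; lengths in mm; the calibration is good to about 2 mm. A picture is of the moment at which its call begins.
- workorder.sign_off(): hands the job in, once; it reports no verdict.
The state is a dict: "clock": time; "joint_positions": joint angles; "dq": joint speeds; "tau": joint torques, N m; "eef_pos": TCP position; "tool_rot": TCP orientation; "ft_force": force on the tool from outside, world axes, zero at the start; "ft_torque": the same for the moment, N m; "grip_width": finger opening in mm.
Only numpy, scipy, OpenCV 4.12 (cv2) and the standard library are available. Lean on these libraries where they do the work, as an engineer would, in place of code of your own. Each camera call takes 0.05 s, during which the arm holds its last target. There are 200 camera calls.

## Task

Load every aluminium test coupon on the bench flat into the spring feeder, all with their blue ends towards the black knob, pressing each one down against the spring follower until both catches snap over it. When all are held down, turn the knob clockwise until the screw bottoms, then back it off a quarter of a turn. Leave the bottles behind alone.

Things in the scene. Friction and masses are not known exactly. Their poses are not given: they have to be found in the camera images.
- feeder: test-coupon feeder fixed on the worktop: grey base plate 238 x 80 x 10 mm with an open-sided magazine (four bright steel corner guides, 105 x 49 mm overall) and beside it an aluminium tower with a black wing knob. Origin on the worktop at the centre of the magazine; x runs along the magazine's slot towards the knob, whose axis is at x = +118 mm; z up
- feeder_mouth (a point): point on the magazine's vertical axis, 85 mm above the worktop, level with the catches' undersides; axes as the feeder's. The slot inside is 93 mm (x) by 39 mm (y), its straight guides end 107 mm and their flared lead-ins 117 mm above the worktop; the long sides are open over the middle 58 mm. It takes at most four coupons
- catch_b (a joint): brass spring catch at the knob end of the slot, 14 mm wide, sticking in 6 mm, its underside flat, its upper face sloping; 0 = sprung in, grows (m) as it is pushed out. A like catch is at the other end. A coupon laid in the slot rests on the two slopes, its underside about 94 mm above the worktop
- follower (a joint): black spring follower plate: 0 = fully up just under the catches, grows (m) as pushed down, 0.012 for each coupon held, stop at 0.053; spring 5 N plus 1 N per cm. A coupon pressed on its middle with 10 to 20 N until its top is 2 to 4 mm below the catches' undersides (85 mm above the worktop) snaps under them and is held, with those below it
- screw_grip (a point): grip point of the feed-pressure screw's black wing knob: on the vertical screw axis, 103 mm above the worktop, 7 mm below the top of the wing; the wing is 49 mm long, 14 mm thick and 32 mm high (78 to 110 mm above the worktop); its x axis runs along the wing
- screw (a joint): angle of the feed-pressure screw: grows as the knob is turned clockwise seen from above (screwed in); it bottoms on a hard stop at 4.60 rad; it starts somewhere between 0.4 and 1.2 rad, turns easily and stays where it is left
- coupon_1_mid (a point): centre of aluminium test coupon 1, a flat bar 90 x 36 x 12 mm, about 0.1 kg (3 or 4 of the four coupons are present; an absent one reads None throughout), lying flat on the worktop; x along its length towards the end that is painted blue on all sides, z through its thickness; either broad face may be up
- coupon_1_blue_end (a point): middle of the blue end face of coupon 1, 45 mm from its centre
- coupon_2_mid (a point): centre of aluminium test coupon 2, a flat bar 90 x 36 x 12 mm, about 0.1 kg (3 or 4 of the four coupons are present; an absent one reads None throughout), lying flat on the worktop; x along its length towards the end that is painted blue on all sides, z through its thickness; either broad face may be up
- coupon_2_blue_end (a point): middle of the blue end face of coupon 2, 45 mm from its centre
- coupon_3_mid (a point): centre of aluminium test coupon 3, a flat bar 90 x 36 x 12 mm, about 0.1 kg (3 or 4 of the four coupons are present; an absent one reads None throughout), lying flat on the worktop; x along its length towards the end that is painted blue on all sides, z through its thickness; either broad face may be up
- coupon_3_blue_end (a point): middle of the blue end face of coupon 3, 45 mm from its centre
- coupon_4_mid (a point): centre of aluminium test coupon 4, a flat bar 90 x 36 x 12 mm, about 0.1 kg (3 or 4 of the four coupons are present; an absent one reads None throughout), lying flat on the worktop; x along its length towards the end that is painted blue on all sides, z through its thickness; either broad face may be up
- coupon_4_blue_end (a point): middle of the blue end face of coupon 4, 45 mm from its centre
- oil_dropper: small brown dropper bottle 33 mm across, 102 mm tall, standing behind the work; origin at its underside; leave it alone
- wash_bottle: white plastic wash bottle with a bent spout, 53 x 115 x 178 mm, standing behind the work; origin at its underside; leave it alone

How it is judged:
By the outcome, as a careful person would: the job done as asked, in the order asked, and still so for the second after the job is handed in, with the robot touching nothing.
Of coupon_1, coupon_2, coupon_3, coupon_4 only 3 to 4 are there at a start; the rules pass over those that are not, and their reading is None.
At some moment in a run one of coupon_1, coupon_2, coupon_3, coupon_4 may be knocked a few centimetres aside while the robot is not near it.
Once in a run the grip may slacken for a moment while it holds something.
It also fails if it takes over 210 s, if anything falls off the work surface, if the arm or the gripper's body presses on something with over 40 N, if the wrist force passes 120 N, or if a joint passes its speed limit or range.

## Working session

There is one attempt and no reset: what is moved stays moved. The work goes in short steps, Python scripts to look and compute and a shell command to move; the robot and the scene stay as the last step left them, time stands still between calls to the robot, and variables do not carry over. Pictures are saved under pics/ and viewed, about 12 in all and at most 16, crops included, and the job is handed in when it is done.

```bash
ls; mkdir -p pics
python3 - <<'E'
from workcell import manip, imaging
import cv2,numpy as np
print(manip.read_state())
for n in ("scene","top"):
    f=imaging.grab_frame(n); np.savez(f"/tmp/{n}.npz",**{k:f[k] for k in f})
    cv2.imwrite(f"pics/{n}0.png",f["frame"][:,:,::-1]); print(n,f["mtx"].tolist(),f["k1"],np.round(f["R"],3).tolist(),f["t"])
E
```

```text
pics
{'clock': 0.0, 'joint_positions': array([ 1.08753153e+00,  5.28502526e-01,  1.43389747e+00,  1.24691698e-05,
        1.18139285e+00, -1.78519867e-01]), 'dq': array([-0.00197758,  0.00090005,  0.00076569, -0.00024168, -0.00098446,
       -0.00210651]), 'tau': array([-6.50149905e-04, -4.42351127e+01, -1.78026867e+01, -3.79778794e-04,
        8.48813681e-03, -3.41989869e-05]), 'eef_pos': array([187.3542462 , 595.90422098, 403.71239571]), 'tool_rot': array([ 0.69865681,  0.1065944 ,  0.69916997, -0.10806312]), 'ft_force': array([ 0.2476193 , -0.44640556,  0.22275371]), 'ft_torque': array([-0.03048643, -0.01282965,  0.0035239 ]), 'grip_width': 85.21374802681639}
scene [[421.9634072446183, 0.0, 322.6158348206691], [0.0, 421.9634072446183, 198.82082853755554], [0.0, 0.0, 1.0]] -0.07651607727810211 [[0.551, -0.835, 0.014], [-0.514, -0.352, -0.782], [0.658, 0.424, -0.623]] [-143.12178159  406.92245399  690.6699267 ]
top [[452.67453493480855, 0.0, 326.70242675973856], [0.0, 452.67453493480855, 194.49677550786237], [0.0, 0.0, 1.0]] -0.05580369719341263 [[-0.011, -1.0, -0.005], [-0.988, 0.011, -0.156], [0.156, 0.003, -0.988]] [ 156.9799491   493.91904584 1051.99184141]
```

View pics/top0.png

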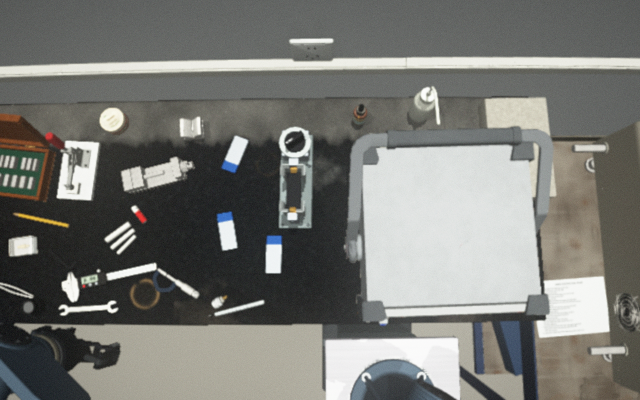

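View pics/scene0.png

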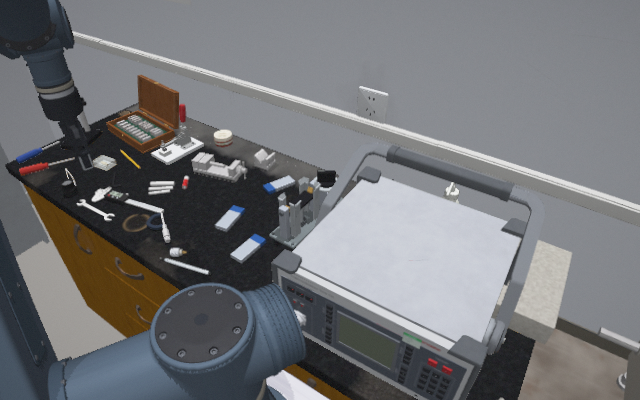

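The top view shows three coupons, at about (235,154) with its blue end down, (227,231) with blue up and (274,254) with blue up. The feeder is at (296,180) with the knob at (295,140), and a tall instrument stands to its right.

```bash
cat > h.py <<'E'
import cv2,numpy as np
from scipy.spatial.transform import Rotation as Ro
from workcell import manip, imaging
def rays(f,uv):
    n=cv2.undistortPoints(np.float64(uv).reshape(-1,1,2),f["mtx"],np.array([f["k1"],0,0,0.])).reshape(-1,2)
    d=np.c_[n,np.ones(len(n))]@f["R"]; return -f["R"].T@f["t"],d
def onplane(f,uv,z):
    c,d=rays(f,uv); return c+d*((z-c[2])/d[:,2])[:,None]
def proj(f,X):
    p,_=cv2.projectPoints(np.float64(X).reshape(-1,1,3),cv2.Rodrigues(np.float64(f["R"]))[0],np.float64(f["t"]),f["mtx"],np.array([f["k1"],0,0,0.])); return p.reshape(-1,2)
def mask_white(f,roi=None):
    h=cv2.cvtColor(f["frame"],cv2.COLOR_RGB2HSV).astype(int)
    blue=(h[...,0]>100)&(h[...,0]<125)&(h[...,1]>130)&(h[...,2]>70)
    return h,blue
def coupons(f,ztop=12):
    """blue blob joined to a bright blob: prints centre, yaw of blue direction"""
    h,blue=mask_white(f); br=(h[...,1]<90)&(h[...,2]>150)
    out=[]; n,l,s,c=cv2.connectedComponentsWithStats(np.uint8(blue))
    nw,lw,sw,cw=cv2.connectedComponentsWithStats(np.uint8(br))
    for i in range(1,n):
        if s[i,4]<40: continue
        ring=(cv2.dilate(np.uint8(l==i),np.ones((7,7)))>0)
        ids=np.bincount(lw[ring],minlength=nw); ids[0]=0; j=ids.argmax()
        if ids[j]<5: continue
        m=np.uint8((l==i)|(lw==j)); m=cv2.morphologyEx(m,cv2.MORPH_CLOSE,np.ones((5,5)))
        ys,xs=np.nonzero(m); P=onplane(f,np.c_[xs,ys],ztop)[:,:2]
        r=cv2.minAreaRect(np.float32(P)); cen=np.array(r[0]); b=cv2.boxPoints(r)
        e=[b[1]-b[0],b[2]-b[1]]; e=max(e,key=np.linalg.norm)
        yb,xb=np.nonzero(l==i); Pb=onplane(f,np.c_[xb,yb],ztop)[:,:2].mean(0)
        if (Pb-cen)@e<0:e=-e
        out.append((cen,np.degrees(np.arctan2(e[1],e[0])),r[1],c[i]))
    return out
def tool(yaw):  # tool down; jaw (y) axis at world yaw deg
    y=np.array([np.cos(np.radians(yaw)),np.sin(np.radians(yaw)),0]); x=np.array([0,0,-1.])
    return np.c_[x,y,np.cross(x,y)]
def cur():
    s=manip.read_state(); q=s["tool_rot"]; return s,Ro.from_quat([q[1],q[2],q[3],q[0]]).as_matrix()
def goto(xyz,yaw=None):
    s,R=cur(); d=R.T@(np.array(xyz)-s["eef_pos"])
    cy=np.degrees(np.arctan2(R[1,1],R[0,1]))
    a=np.zeros(3)
    if yaw is not None: a=np.degrees(Ro.from_matrix(R.T@tool(yaw)).as_rotvec())
    print("shift",d.round(1),"turn",a.round(1),"| tcp",s["eef_pos"].round(1),"jawyaw",cy.round(1),"tilt",R[:,0].round(4),"F",s["ft_force"].round(1),"w",round(s["grip_width"],1),"t",round(s["clock"],1),"q",s["joint_positions"].round(2))
E
python3 - <<'E'
from h import *
f=dict(np.load('/tmp/top.npz'))
for o in coupons(f): print(o)
g=f["z_map"]
for n in ("top","scene"):
    f=dict(np.load(f'/tmp/{n}.npz')); z=f["z_map"]; 
    print(n)
    for (u,v) in ([(295,140),(296,150),(296,185),(283,200),(310,200),(283,130),(309,130),(291,215),(370,150),(450,220),(370,310),(345,250)] if n=="top" else [(326,178)]):
        c,d=rays(f,[(u,v)]); print((u,v),(c+d[0]*z[v,u]).round(0))
f=dict(np.load('/tmp/top.npz')); im=f["frame"][110:270,200:360,::-1]
cv2.imwrite("pics/crop1.png",cv2.resize(im,None,fx=5,fy=5,interpolation=cv2.INTER_CUBIC)[:600])
goto([500,200,400],90)
E
```

```text
(array([606.39538574, 383.47091675]), np.float32(160.31673), (40.76752853393555, 92.78874206542969), array([229.13740458, 166.87022901]))
(array([414.32485962, 397.415802  ]), np.float32(10.791163), (91.96293640136719, 40.068885803222656), array([224.42753623, 216.15217391]))
(array([356.69970703, 282.34350586]), np.float32(0.22317816), (89.6759262084961, 36.67972183227539), array([273.5       , 239.05633803]))
top
(295, 140) [613. 223. 106.]
(296, 150) [596. 223.  80.]
(296, 185) [511. 222.  85.]
(283, 200) [488. 260.  11.]
(310, 200) [487. 193.   9.]
(283, 130) [650. 255.  64.]
(309, 130) [669. 195.   1.]
(291, 215) [440. 232. 101.]
(370, 150) [563.  60. 201.]
(450, 220) [ 415. -102.  192.]
(370, 310) [238.  68. 202.]
(345, 250) [361. 111.  78.]
scene
(326, 178) [612. 223.  89.]
shift [   4.2 -283.8  417. ] turn [-17.5  -0.    0.1] | tcp [187.4 595.9 403.8] jawyaw 72.5 tilt [-9.0e-04 -1.8e-03 -1.0e+00] F [-0.6  1.3  1. ] w 85.2 t 0.1 q [ 1.09  0.53  1.43 -0.    1.18 -0.18]
```

View pics/crop1.png

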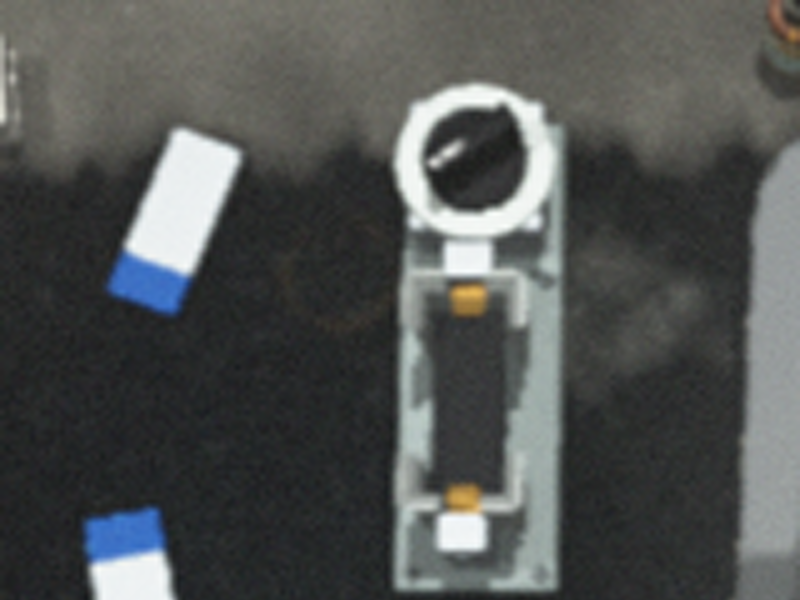

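The crop shows the two orange catches at (469,300) and (463,496) and the wing running about 30° off the horizontal. I'll move to a viewing pose above the area.

```bash
python3 -m jog '[[[0,-19,37],[-6,0,0]],[[0,-38,74],[-12,0,0]],[[0,-57,110],[-17.5,0,0]],[[0,-76,147],[-17.5,0,0]],[[0,-95,184],[-17.5,0,0]]]'
python3 -m jog '[[[0,-28,28],[0,0,0]],[[0,-56,56],[0,0,0]],[[0,-84,84],[0,0,0]],[[0,-112,112],[0,0,0]],[[0,-140,140],[0,0,0]]]'
python3 - <<'E'
from h import *
f=imaging.grab_frame("wrist"); np.savez("/tmp/w1.npz",**f); cv2.imwrite("pics/w1.png",f["frame"][:,:,::-1])
print("cam",(-f["R"].T@f["t"]).round(0),f["R"].round(2).tolist(),f["mtx"][0,0])
for o in coupons(f): print(o)
goto([480,300,400],90)
def orange(f):
    h=cv2.cvtColor(f["frame"],cv2.COLOR_RGB2HSV).astype(int)
    m=np.uint8((h[...,0]>10)&(h[...,0]<25)&(h[...,1]>150)&(h[...,2]>100))
    n,l,s,c=cv2.connectedComponentsWithStats(m); return [(c[i].round(1),s[i,4]) for i in range(1,n) if s[i,4]>6]
for n in ("top","scene","w1"): 
    g=dict(np.load(f"/tmp/{n}.npz"))
    for c,a in orange(g): print(n,c,a,onplane(g,[c],91).round(1))
E
```

```text
clock: 0.52
eef_pos: [335.1, 448.6, 403.6]
tool_rot: [0.707, -0.001, 0.708, -0.0]
ft_force: [0.4, -0.7, 0.2]
grip_width: 85.4
clock: 0.93
eef_pos: [476.3, 307.2, 403.3]
tool_rot: [0.706, -0.001, 0.708, -0.0]
ft_force: [0.5, 0.4, 0.3]
grip_width: 85.4
cam [398. 307. 372.] [[-0.0, 1.0, -0.0], [0.95, 0.0, 0.3], [0.3, -0.0, -0.95]] 333.9861104797738
(array([355.76968384, 283.16790771]), np.float32(-1.9088864), (35.73414993286133, 86.74967193603516), array([300.25352113,  84.86697966]))
(array([412.26397705, 398.06292725]), np.float32(10.010121), (90.06597137451172, 36.548370361328125), array([416.63803681, 141.45705521]))
(array([604.97167969, 382.34954834]), np.float32(158.99628), (36.899898529052734, 90.9984359741211), array([400.20668058, 248.21920668]))
shift [ 3.5 -2.9 -1.8] turn [-0.2  0.2  0.3] | tcp [481.8 302.9 403.5] jawyaw 89.8 tilt [ 0.0043 -0.006  -1.    ] F [ 2.7 -1.7  0.9] w 85.5 t 1.0 q [ 0.37  0.45  1.58 -0.01  1.11 -1.2 ]
top [  9.1 117.4] 109 [[687.1 925.6  91. ]]
top [ 27.4 164.9] 393 [[567.2 865.5  91. ]]
top [  7.7 146.2] 40 [[614.4 920.9  91. ]]
top [293.4 169.5] 12 [[546.9 227.9  91. ]]
top [292.7 209.5] 12 [[453.6 229.4  91. ]]
top [ 42.5 219.8] 194 [[435.2 815.6  91. ]]
scene [173.4  90.6] 11 [[756.6 998.1  91. ]]
scene [157.1 116.9] 87 [[584. 879.  91.]]
scene [156.2 122. ] 62 [[558.8 852.6  91. ]]
scene [123.1 132.9] 63 [[452.6 883.6  91. ]]
scene [153.  138.9] 9 [[481.9 772.7  91. ]]
scene [130.  158.9] 68 [[370.9 737.2  91. ]]
scene [132.  287.1] 109 [[ 77.4 338.4  91. ]]
scene [136.4 321.2] 13 [[ 30.2 264.2  91. ]]
```

View pics/w1.png

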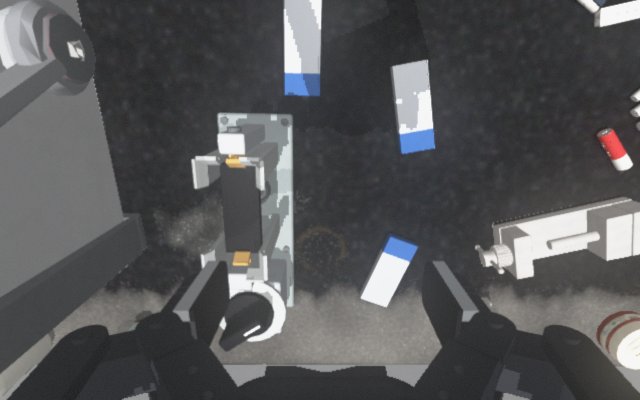

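The wrist view shows the coupons at (302,45), (413,107) and (390,270). The feeder catches are at about (233,160) and (242,258), and the knob is at (248,318).

Run:
```python
from h import *
g=dict(np.load("/tmp/w1.npz"))
h=cv2.cvtColor(g["frame"],cv2.COLOR_RGB2HSV).astype(int)
m=np.uint8((h[...,0]>8)&(h[...,0]<28)&(h[...,1]>110)&(h[...,2]>100)); m[:,:200]=0;m[:,290:]=0;m[:140]=0;m[280:]=0
n,l,s,c=cv2.connectedComponentsWithStats(m)
for i in range(1,n):
    if s[i,4]>10: print(c[i].round(1),s[i],onplane(g,[c[i]],91).round(1))
# base plate edges at z=10: far edge right side corners
print(onplane(g,[(219,114),(292,115),(293,305)],10).round(1))
C=np.array([500.3,228.6]);
goto([355.8-5,283,230],-91.5+180)
```

```text
[233.1 157.7] [229 156   9   4  27] [[449.7 228.2  91. ]]
[233.3 164.1] [226 161  16   6  58] [[455.2 228.   91. ]]
[241.5 257.9] [233 252  18  13 191] [[544.3 228.3  91. ]]
[[418.2 194.5  10. ]
 [419.1 271.2  10. ]
 [652.1 265.8  10. ]]
shift [ 173.1  -19.2 -131.7] turn [1.3 0.2 0.3] | tcp [481.8 302.9 403.5] jawyaw 89.8 tilt [ 0.0043 -0.006  -1.    ] F [ 2.7 -1.7  0.9] w 85.5 t 1.0 q [ 0.37  0.45  1.58 -0.01  1.11 -1.2 ]
```

```bash
python3 -m jog '[[[25,-4,-30],[0.8,0,0]],[[60,-8,-60],[0.8,0,0]],[[95,-12,-90],[0.8,0,0]],[[130,-16,-110],[0.8,0,0]],[[150,-20,-126],[0.8,0,0]]]' 0.4 40
python3 - <<'E'
from h import *
goto([356.3,282.8,172],89)
f=imaging.grab_frame("wrist"); cv2.imwrite("pics/w2.png",f["frame"][:,:,::-1])
for o in coupons(f): print(o)
f=imaging.grab_frame("top")
for o in coupons(f): print(o)
E
```

```text
clock: 1.4
eef_pos: [354.2, 281.8, 251.6]
tool_rot: [0.708, 0.004, 0.706, -0.008]
ft_force: [0.3, 0.9, -0.6]
grip_width: 51.2
shift [79.6  1.6  1.8] turn [0.  0.2 0.4] | tcp [354.2 281.8 251.6] jawyaw 89.0 tilt [ 0.0025 -0.0067 -1.    ] F [ 0.3  0.9 -0.6] w 51.2 t 1.4 q [ 0.43  0.58  1.99 -0.01  0.57 -1.12]
(array([605.79760742, 382.22317505]), np.float32(158.42854), (39.3643684387207, 92.455322265625), array([229.0859375, 166.8828125]))
(array([429.65335083, 400.33743286]), np.float32(10.791395), (60.754234313964844, 40.068885803222656), array([224.50714286, 216.1       ]))
```

View pics/w2.png

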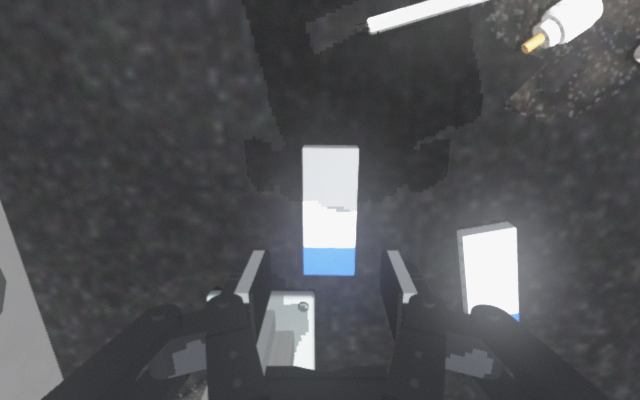

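The coupon at (329,210) is straight between the fingers, whose centre is at about 326. I'll descend and grip.

```bash
python3 -m jog '[[[25,1.6,1.8],[0,0.2,0.4]],[[50,1.6,1.8],[0,0.2,0.4]],[[70,1.6,1.8],[0,0.2,0.4]],[[79.5,1.6,1.8],[0,0.2,0.4]],[[79.5,1.6,1.8],[0,0.2,0.4]]]'
python3 -m jog '[[[0,0,0],[0,0,0]],[[0,0,0],[0,0,0]],[[0,0,0],[0,0,0]],[[0,0,0],[0,0,0]],[[0,0,0],[0,0,0]]]' 1 60
python3 -m jog '[[[-25,0,0],[0,0,0]],[[-60,0,0],[0,0,0]],[[-100,0,0],[0,0,0]],[[-140,0,0],[0,0,0]],[[-140,0,0],[0,0,0]]]'
python3 - <<'E'
from h import *
goto([500,228.4,300],89)
f=imaging.grab_frame("wrist"); cv2.imwrite("pics/w3.png",f["frame"][:,:,::-1])
E
```

```text
clock: 1.92
eef_pos: [352.8, 281.6, 170.6]
tool_rot: [0.703, 0.004, 0.712, -0.008]
ft_force: [0.0, -0.3, -0.2]
grip_width: 51.6
clock: 2.33
eef_pos: [354.3, 282.8, 172.7]
tool_rot: [0.705, 0.005, 0.71, -0.007]
ft_force: [-1.2, 3.7, 11.9]
grip_width: 34.3
clock: 2.75
eef_pos: [357.5, 284.4, 319.8]
tool_rot: [0.71, 0.008, 0.704, -0.004]
ft_force: [0.8, 1.1, -1.2]
grip_width: 34.0
shift [ 20.7 -53.7 143.2] turn [ 0.   0.4 -0.3] | tcp [357.5 284.4 319.8] jawyaw 89.1 tilt [ 0.0078  0.005  -1.    ] F [ 0.8  1.1 -1.2] w 34.0 t 2.8 q [ 0.43  0.45  1.93  0.    0.76 -1.13]
```

View pics/w3.png

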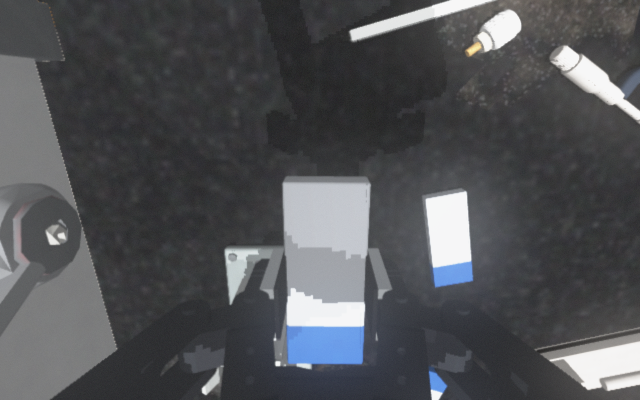

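```bash
cat >> h.py <<'E'
def held(uv4,h=160.7):
    """corners of held coupon's top face (white end x2, blue end x2) -> centre in tool y,z and yaw vs tool z"""
    f=imaging.grab_frame("wrist"); s,R=cur()
    P=onplane(f,uv4,s["eef_pos"][2]-h); T=(P-s["eef_pos"])@R
    a=T[:2].mean(0); b=T[2:].mean(0); e=b-a
    print("held centre tool yz",T[:,1:].mean(0).round(1),"len",np.linalg.norm(e).round(1),"yaw from z (deg, about x)",np.degrees(np.arctan2(-e[1],e[2])).round(1), T.round(0).tolist())
E
python3 - <<'E'
from h import *
held([(285,183),(370,183),(364,362),(287,362)])
E
```

```text
held centre tool yz [1.6 3.6] len 90.6 yaw from z (deg, about x) 0.5 [[161.0, -15.0, -42.0], [161.0, 19.0, -42.0], [161.0, 20.0, 49.0], [161.0, -18.0, 49.0]]
```

```bash
python3 -m jog '[[[0,-14,35],[0,0.4,-0.3]],[[0,-28,70],[0,0.4,-0.3]],[[0,-42,105],[0,0.4,-0.3]],[[2,-54,141],[0,0.4,-0.3]],[[2,-54,141],[0,0.4,-0.3]]]'
python3 -m jog '[[[0,0,0],[0,0,0]],[[0,0,0],[0,0,0]]]'
python3 - <<'E'
from h import *
goto([497.5,228.4,305],89)
f=imaging.grab_frame("wrist"); np.savez("/tmp/w4.npz",**f);cv2.imwrite("pics/w4.png",cv2.resize(f["frame"][120:400,180:460,::-1],None,fx=2.1,fy=2.1))
g=imaging.grab_frame("scene");np.savez("/tmp/s4.npz",**g); cv2.imwrite("pics/s4.png",cv2.resize(g["frame"][110:260,230:400,::-1],None,fx=4,fy=4))
E
```

```text
clock: 3.27
eef_pos: [503.2, 224.9, 312.0]
tool_rot: [0.707, 0.006, 0.707, -0.009]
ft_force: [0.5, 0.9, -0.8]
grip_width: 34.3
clock: 3.43
eef_pos: [503.6, 224.4, 310.3]
tool_rot: [0.706, 0.006, 0.708, -0.009]
ft_force: [-0.2, 0.1, -0.7]
grip_width: 34.3
shift [ 5.3  3.9 -6.2] turn [-0.3 -0.1  0.3] | tcp [503.6 224.4 310.3] jawyaw 88.7 tilt [-0.002  -0.0044 -1.    ] F [-0.2  0.1 -0.7] w 34.3 t 3.4 q [ 0.22  0.56  1.71 -0.    0.88 -1.33]
```

View pics/w4.png

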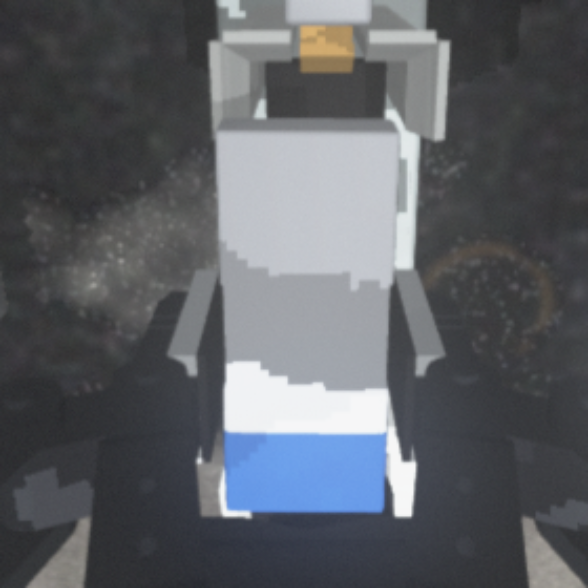

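View pics/s4.png

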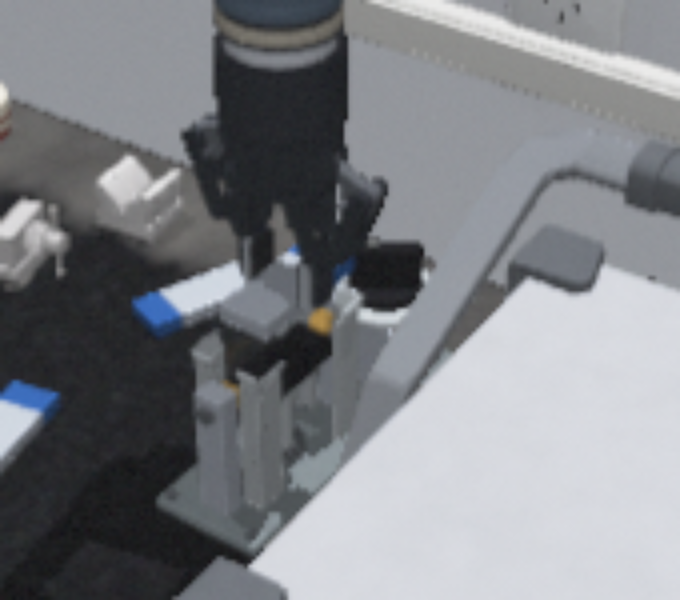

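The wrist crop shows the coupon level above the slot, with the white-end guides' outer corners at (211,40) and (449,40). The catch is at (327,50) and the coupon corners run from (218,130) to (384,512). The scene crop agrees.

Run:
```python
from h import *
f=dict(np.load("/tmp/w4.npz")); q=lambda p:np.array(p)/2.1+[180,120]
print("guide117",onplane(f,q([(211,41),(449,41)]),117).round(1).tolist())
print("catch91",onplane(f,q([(301,68),(354,72),(327,50)]),91).round(1).tolist())
print("catch guess in-edge z85",onplane(f,q([(327,71)]),86).round(1).tolist())
zt=310.3-160.7
P=onplane(f,q([(218,131),(398,131),(386,513),(225,513)]),zt); print("coupon",P.round(1).tolist(),P.mean(0).round(1))
```

```text
guide117 [[445.9, 203.4, 117.0], [447.1, 258.0, 117.0]]
catch91 [[456.9, 223.6, 91.0], [458.3, 237.8, 91.0], [452.3, 230.6, 91.0]]
catch guess in-edge z85 [[458.8, 230.7, 86.0]]
coupon [[458.9, 208.2, 149.6], [459.6, 242.6, 149.6], [550.0, 241.4, 149.6], [549.4, 204.4, 149.6]] [504.5 224.2 149.6]
```

```bash
python3 -m jog '[[[5,4.8,-5.5],[-0.2,0,0.3]],[[10,4.8,-5.5],[-0.2,0,0.3]],[[10,4.8,-5.5],[-0.2,0,0.3]],[[10,4.8,-5.5],[-0.2,0,0.3]]]'
python3 - <<'E'
from h import *
goto([498.1,229.3,300],89)
f=imaging.grab_frame("wrist"); np.savez("/tmp/w5.npz",**f);cv2.imwrite("pics/w5.png",cv2.resize(f["frame"][120:400,180:460,::-1],None,fx=2.1,fy=2.1))
E
```

```text
clock: 3.87
eef_pos: [495.7, 230.4, 300.4]
tool_rot: [0.705, 0.006, 0.709, -0.005]
ft_force: [0.2, -0.3, -1.1]
grip_width: 34.4
shift [ 0.4 -1.1  2.4] turn [ 0.1 -0.3 -0. ] | tcp [495.7 230.4 300.4] jawyaw 89.1 tilt [-4.7e-03  5.0e-04 -1.0e+00] F [ 0.2 -0.3 -1.1] w 34.4 t 3.9 q [ 0.23  0.57  1.72  0.    0.85 -1.33]
```

View pics/w5.png

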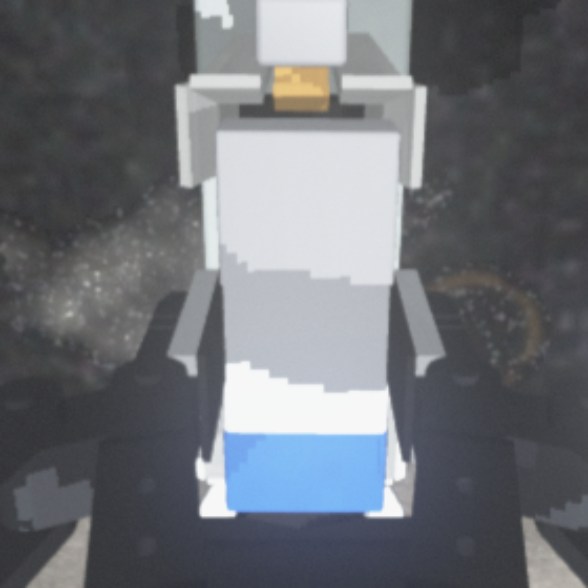

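The crop shows the coupon nearly centred over the slot, with guides at (178,85) and (424,87), the catch at (301,88) and coupon corners at (218,131) and (398,131).

Run:
```python
from h import *
f=dict(np.load("/tmp/w5.npz")); q=lambda p:np.array(p)/2.1+[180,120]
print("guide117",onplane(f,q([(178,87),(424,87)]),117).round(1).tolist())
print("blue-end guides 117",onplane(f,q([(201,516),(403,516)]),117).round(1).tolist())
print("catch in-edge",onplane(f,q([(301,109)]),86).round(1).tolist())
P=onplane(f,q([(218,131),(398,131),(386,513),(225,513)]),300.4-160.7); print("coupon",P.round(1).tolist(),P.mean(0).round(1))
```

```text
guide117 [[446.3, 203.5, 117.0], [447.2, 257.7, 117.0]]
blue-end guides 117 [[563.3, 201.5, 117.0], [564.2, 256.0, 117.0]]
catch in-edge [[458.6, 230.2, 86.0]]
coupon [[450.6, 214.8, 139.7], [451.2, 249.2, 139.7], [541.5, 248.5, 139.7], [540.9, 211.6, 139.7]] [496.  231.  139.7]
```

```bash
python3 -m jog '[[[3,-1.2,3.5],[0.1,-0.3,0]],[[8,-1.2,3.5],[0.1,-0.3,0]],[[8,-1.2,3.5],[0.1,-0.3,0]],[[8,-1.2,3.5],[0.1,-0.3,0]]]'
python3 -m jog '[[[5,0,0],[0,0,0]],[[10,0,0],[0,0,0]],[[10,0,0],[0,0,0]]]'
python3 - <<'E'
from h import *
goto([499.3,229.2,268],89)
E
```

```text
clock: 4.25
eef_pos: [499.6, 228.9, 292.3]
tool_rot: [0.707, 0.007, 0.707, -0.006]
ft_force: [-0.8, 0.3, -1.0]
grip_width: 34.2
clock: 4.5
eef_pos: [499.1, 228.7, 281.2]
tool_rot: [0.707, 0.007, 0.708, -0.007]
ft_force: [-0.4, 0.1, -1.6]
grip_width: 34.4
shift [13.2  0.5  0.2] turn [-0.1 -0.1  0. ] | tcp [499.1 228.7 281.2] jawyaw 88.9 tilt [-0.0014 -0.     -1.    ] F [-0.4  0.1 -1.6] w 34.4 t 4.5 q [ 0.23  0.6   1.73  0.    0.81 -1.33]
```

Inside the flare with no contact force. I'll continue down.

```bash
python3 -m jog '[[[4,0.3,0],[0,0,0]],[[8,0.3,0],[0,0,0]],[[8,0.3,0],[0,0,0]]]'
python3 -m jog '[[[2,0,0],[0,0,0]],[[4,0,0],[0,0,0]],[[5,0,0],[0,0,0]],[[5,0,0],[0,0,0]]]'
python3 - <<'E'
from h import *
goto([499.3,229.2,268],89)
E
```

```text
clock: 4.75
eef_pos: [498.8, 229.0, 272.2]
tool_rot: [0.706, 0.006, 0.708, -0.007]
ft_force: [0.1, -0.3, -1.3]
grip_width: 34.3
clock: 5.08
eef_pos: [498.8, 229.0, 267.2]
tool_rot: [0.706, 0.006, 0.708, -0.007]
ft_force: [-0.2, 0.4, -0.2]
grip_width: 34.3
shift [-0.8  0.2  0.5] turn [-0.1 -0.2  0. ] | tcp [498.8 229.  267.2] jawyaw 88.9 tilt [-3.2e-03 -4.0e-04 -1.0e+00] F [-0.2  0.4 -0.2] w 34.3 t 5.1 q [ 0.23  0.63  1.74  0.    0.78 -1.33]
```

```bash
python3 -m jog '[[[1,0,0],[0,0,0]],[[1,0,0],[0,0,0]],[[1,0,0],[0,0,0]],[[1,0,0],[0,0,0]]]' 0.4 40
python3 -m jog '[[[-15,0.2,0],[0,0,0]],[[-33,0.2,1],[0,0,0]],[[-40,0.2,1],[0,0,0]],[[-40,0.2,1],[0,0,0]]]'
python3 - <<'E'
from h import *
goto([500,229.3,290],89)
f=imaging.grab_frame("wrist"); np.savez("/tmp/w6.npz",**f);cv2.imwrite("pics/w6.png",cv2.resize(f["frame"][120:400,180:460,::-1],None,fx=2.1,fy=2.1))
E
python3 -m jog '[[[0,0,0],[0,0,0]],[[0,0,0],[0,0,0]],[[0,0,0],[0,0,0]],[[0,0,0],[0,0,0]],[[0,0,0],[0,0,0]]]' 1 40
```

```text
clock: 5.42
eef_pos: [498.9, 229.0, 266.3]
tool_rot: [0.706, 0.006, 0.708, -0.007]
ft_force: [0.6, -0.1, -0.8]
grip_width: 51.4
clock: 5.75
eef_pos: [500.7, 229.4, 308.1]
tool_rot: [0.708, 0.007, 0.707, -0.006]
ft_force: [0.5, -0.5, -0.9]
grip_width: 51.5
shift [18.1 -0.1 -0.8] turn [-0.1  0.1 -0. ] | tcp [500.7 229.4 308.1] jawyaw 88.9 tilt [ 1.5e-03  7.0e-04 -1.0e+00] F [ 0.5 -0.5 -0.9] w 51.5 t 5.8 q [ 0.23  0.56  1.71  0.    0.87 -1.33]
clock: 6.22
eef_pos: [500.1, 229.2, 306.5]
tool_rot: [0.706, 0.007, 0.708, -0.007]
ft_force: [-0.6, 0.9, -0.2]
grip_width: -0.2
```

View pics/w6.png

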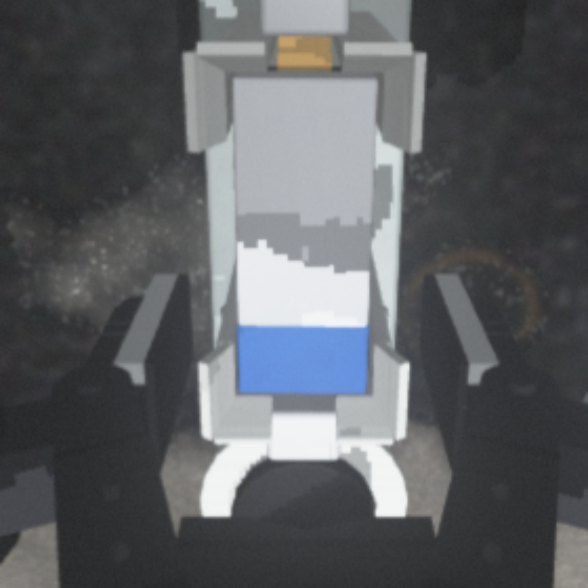

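The coupon lies flat in the slot, spanning (235,77) to (368,393), with its blue end towards the knob. Next I press it.

```bash
python3 - <<'E'
from h import *
f=dict(np.load("/tmp/w6.npz")); q=lambda p:np.array(p)/2.1+[180,120]
P=onplane(f,q([(235,77),(377,77),(368,393),(239,393)]),106);print(P.mean(0),P.round(1).tolist())
E
python3 -m jog '[[[10,0,0],[0,0,0]],[[20,0,0],[0,0,0]],[[25,0,0],[0,0,0]],[[25,0,0],[0,0,0]],[[25,0,0],[0,0,0]]]'
python3 -m jog '[[[3,0,0],[0,0,0]],[[6,0,0],[0,0,0]],[[8,0,0],[0,0,0]],[[8,0,0],[0,0,0]]]'
python3 -m jog '[[[2,0,0],[0,0,0]],[[4,0,0],[0,0,0]],[[6,0,0],[0,0,0]],[[6,0,0],[0,0,0]]]'
```

```text
[499.52014616 229.64051475 106.        ] [[453.8, 213.4, 106.0], [454.5, 248.3, 106.0], [545.3, 246.8, 106.0], [544.6, 210.1, 106.0]]
clock: 6.63
eef_pos: [499.9, 229.1, 280.6]
tool_rot: [0.706, 0.006, 0.708, -0.007]
ft_force: [-0.7, -0.2, 0.7]
grip_width: -0.2
clock: 6.97
eef_pos: [500.1, 229.2, 272.7]
tool_rot: [0.706, 0.007, 0.708, -0.007]
ft_force: [0.2, -0.6, 1.9]
grip_width: 0.0
clock: 7.3
eef_pos: [500.1, 229.2, 266.7]
tool_rot: [0.706, 0.007, 0.708, -0.007]
ft_force: [1.2, -0.3, 2.0]
grip_width: 0.4
```

```bash
for i in 1; do :; done
python3 -m jog '[[[2,0,0],[0,0,0]],[[4,0,0],[0,0,0]],[[4,0,0],[0,0,0]]]'
python3 -m jog '[[[2,0,0],[0,0,0]],[[4,0,0],[0,0,0]],[[4,0,0],[0,0,0]]]'
```

```text
clock: 7.55
eef_pos: [500.1, 229.2, 262.7]
tool_rot: [0.706, 0.007, 0.708, -0.007]
ft_force: [0.3, 0.8, 3.2]
grip_width: -0.1
clock: 7.8
eef_pos: [500.0, 229.2, 258.5]
tool_rot: [0.706, 0.007, 0.708, -0.007]
ft_force: [1.2, -0.0, 2.7]
grip_width: -0.0
```

```bash
python3 -m jog '[[[1,0,0],[0,0,0]],[[2,0,0],[0,0,0]],[[2,0,0],[0,0,0]]]'
python3 -m jog '[[[1,0,0],[0,0,0]],[[1.5,0,0],[0,0,0]],[[1.5,0,0],[0,0,0]]]'
python3 - <<'E'
from h import *
for n in("scene",):
    g=imaging.grab_frame(n); cv2.imwrite("pics/s7.png",cv2.resize(g["frame"][150:250,260:360,::-1],None,fx=6,fy=6,interpolation=cv2.INTER_CUBIC))
E
```

```text
clock: 8.05
eef_pos: [500.0, 229.2, 256.5]
tool_rot: [0.706, 0.007, 0.708, -0.007]
ft_force: [-0.6, 0.4, 4.9]
grip_width: 0.2
clock: 8.3
eef_pos: [500.0, 229.2, 255.0]
tool_rot: [0.706, 0.007, 0.708, -0.007]
ft_force: [-1.1, 0.4, 4.9]
grip_width: 0.2
```

View pics/s7.png

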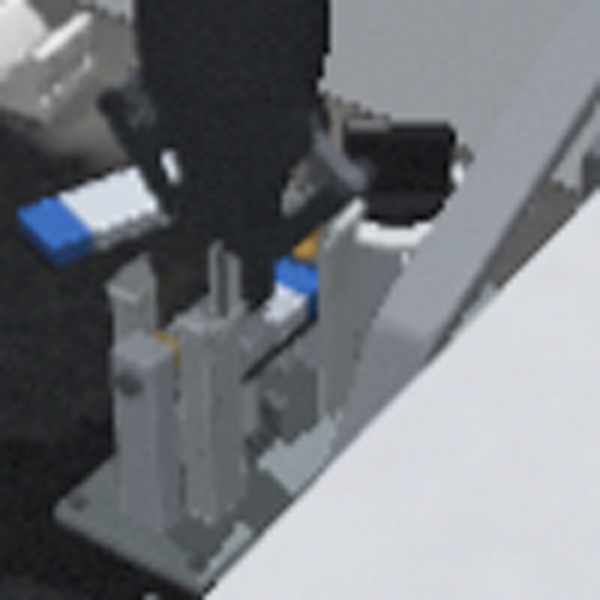

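The scene crop shows the coupon pressed down, its blue end at (295,285) just under the orange catch at (308,245). I'll press a little deeper, then retract and check.

```bash
python3 -m jog '[[[1,0,0],[0,0,0]],[[2,0,0],[0,0,0]],[[2,0,0],[0,0,0]]]'
python3 -m jog '[[[-4,0,0],[0,0,0]],[[-4,0,0],[0,0,0]],[[-4,0,0],[0,0,0]]]'
python3 -m jog '[[[-35,0,0],[0,0,0]],[[-52,0,0],[0,0,0]],[[-52,0,0],[0,0,0]],[[-52,0,0],[0,0,0]],[[-52,0,0],[0,0,0]]]' 0.4
python3 - <<'E'
from h import *
f=imaging.grab_frame("wrist"); np.savez("/tmp/w8.npz",**f);cv2.imwrite("pics/w8.png",cv2.resize(f["frame"][120:400,180:460,::-1],None,fx=2.1,fy=2.1))
f=imaging.grab_frame("top")
for o in coupons(f): print(o)
goto([413,397.5,260],100)
E
```

```text
clock: 8.6
eef_pos: [500.0, 229.2, 253.1]
tool_rot: [0.706, 0.007, 0.708, -0.007]
ft_force: [-1.1, -0.6, 4.5]
grip_width: -0.3
clock: 8.85
eef_pos: [500.0, 229.2, 257.5]
tool_rot: [0.706, 0.007, 0.708, -0.007]
ft_force: [-0.3, -0.7, 4.4]
grip_width: -0.2
clock: 9.27
eef_pos: [499.5, 229.0, 308.6]
tool_rot: [0.706, 0.006, 0.709, -0.007]
ft_force: [2.0, 0.0, 0.3]
grip_width: 51.3
(array([597.94464111, 398.66595459]), np.float32(-178.71608), (77.5679702758789, 35.279056549072266), array([228.43103448, 166.74137931]))
(array([414.35671997, 397.36203003]), np.float32(10.917447), (91.98403930664062, 40.067710876464844), array([224.43571429, 216.18571429]))
shift [ 48.5 166.9 -89.4] turn [-11.1  -0.3   0. ] | tcp [499.5 229.  308.2] jawyaw 88.9 tilt [-5.1e-03 -8.0e-04 -1.0e+00] F [-0.4 -0.3 -0.5] w 51.3 t 9.4 q [ 0.23  0.56  1.71  0.    0.87 -1.33]
```

View pics/w8.png

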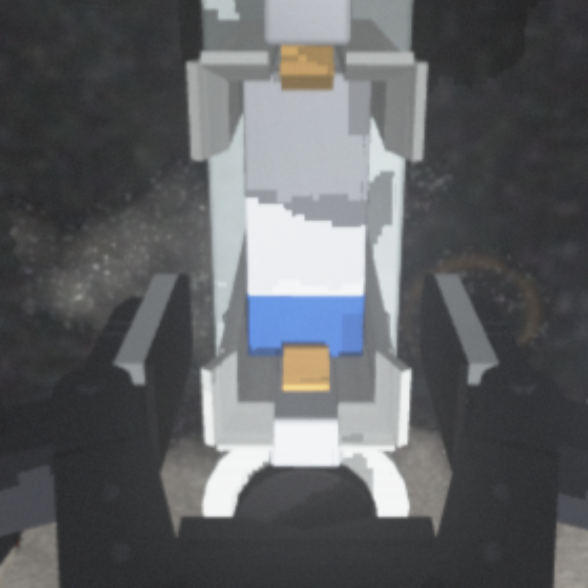

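Both catches (orange at (306,68) and (306,367)) lie over the coupon's ends, so it is held with its blue end at the knob. Next is the coupon at (412.5,398).

```bash
python3 -m jog '[[[0,37,-18],[-6,0,0]],[[0,74,-36],[-11.4,0,0]],[[0,111,-56],[-11.4,0,0]],[[10,148,-76],[-11.4,-0.3,0]],[[38,168,-88],[-11.4,-0.3,0]]]'
python3 - <<'E'
from h import *
f=imaging.grab_frame("wrist"); np.savez("/tmp/w9.npz",**f)
for o in coupons(f): print(o)
goto([412.3,398,174],100.3)
E
```

```text
clock: 9.78
eef_pos: [413.8, 402.2, 272.4]
tool_rot: [0.706, -0.063, 0.702, 0.066]
ft_force: [0.9, 0.8, 0.3]
grip_width: 51.4
(array([608.54547119, 188.48788452]), np.float32(-33.851933), (14.63790512084961, 83.14200592041016), array([ 21.57317073, 385.2195122 ]))
shift [91.1 -5.3  2.2] turn [ 0.3 -0.4  0. ] | tcp [409.7 402.9 265.1] jawyaw 100.6 tilt [-0.0063 -0.0014 -1.    ] F [-2.2  1.1 -2.8] w 50.7 t 9.8 q [ 0.58  0.66  1.67  0.    0.82 -1.18]
```

```bash
python3 -m jog '[[[20,-5.3,2.2],[0.3,-0.4,0]],[[45,-5.3,2.2],[0.3,-0.4,0]],[[65,-5.3,2.2],[0.3,-0.4,0]],[[65,-5.3,2.2],[0.3,-0.4,0]],[[65,-5.3,2.2],[0.3,-0.4,0]]]'
python3 - <<'E'
from h import *
goto([412.3,398,174],100.3)
f=imaging.grab_frame("wrist"); np.savez("/tmp/w9.npz",**f)
h=cv2.cvtColor(f["frame"],cv2.COLOR_RGB2HSV).astype(int)
m=np.uint8((h[...,1]<90)&(h[...,2]>120)); m[:,:200]=0; m[:,440:]=0
n,l,s,c=cv2.connectedComponentsWithStats(m); print([s[i].tolist() for i in range(1,n) if s[i,4]>150])
E
```

```text
clock: 10.25
eef_pos: [411.8, 397.5, 198.3]
tool_rot: [0.703, -0.064, 0.706, 0.062]
ft_force: [0.5, -0.6, 0.7]
grip_width: 51.1
shift [24.3  0.5  0.7] turn [-0.1 -0.2  0.1] | tcp [411.8 397.5 198.3] jawyaw 100.2 tilt [-0.0035 -0.0028 -1.    ] F [ 0.5 -0.6  0.7] w 51.1 t 10.2 q [ 0.57  0.76  1.7  -0.    0.68 -1.18]
[[272, 164, 111, 180, 12739], [234, 250, 31, 54, 678], [387, 250, 31, 54, 678]]
```

```bash
python3 -m jog '[[[12,0.3,0.7],[0,-0.2,0.1]],[[24,0.3,0.7],[0,-0.2,0.1]],[[24,0.3,0.7],[0,-0.2,0.1]],[[24,0.3,0.7],[0,-0.2,0.1]]]'
python3 -m jog '[[[0,0,0],[0,0,0]],[[0,0,0],[0,0,0]],[[0,0,0],[0,0,0]],[[0,0,0],[0,0,0]],[[0,0,0],[0,0,0]]]' 1 60
python3 -m jog '[[[-25,0,0],[0,0,0]],[[-60,0,0],[0,0,0]],[[-100,0,0],[0,0,0]],[[-140,0,0],[0,0,0]],[[-140,0,0],[0,0,0]]]'
python3 - <<'E'
from h import *
goto([499,229.2,312],89)
f=imaging.grab_frame("wrist"); np.savez("/tmp/w10.npz",**f)
h=cv2.cvtColor(f["frame"],cv2.COLOR_RGB2HSV).astype(int)
b=(h[...,0]>100)&(h[...,0]<125)&(h[...,1]>110)&(h[...,2]>60); b[:,:200]=0;b[:,440:]=0
y,x=np.nonzero(b); print("blue",x.min(),x.max(),y.min(),y.max(),len(x))
m=np.uint8((h[...,1]<60)&(h[...,2]>90)); 
n,l,s,c=cv2.connectedComponentsWithStats(m); print([s[i].tolist() for i in range(1,n) if s[i,4]>800])
E
```

```text
clock: 10.63
eef_pos: [413.1, 398.1, 175.7]
tool_rot: [0.705, -0.063, 0.704, 0.063]
ft_force: [0.8, -0.6, 0.1]
grip_width: 50.9
clock: 11.05
eef_pos: [413.3, 398.2, 176.8]
tool_rot: [0.706, -0.062, 0.703, 0.064]
ft_force: [-0.3, -1.1, 5.9]
grip_width: 34.1
clock: 11.47
eef_pos: [414.8, 399.5, 324.3]
tool_rot: [0.71, -0.06, 0.698, 0.066]
ft_force: [0.5, 1.2, -0.5]
grip_width: 34.0
shift [  12.  -182.6   52.4] turn [11.2  1.  -0.5] | tcp [414.8 399.5 324.3] jawyaw 100.3 tilt [ 0.0162  0.0103 -0.9998] F [ 0.5  1.2 -0.5] w 34.0 t 11.5 q [ 0.57  0.56  1.64 -0.    0.92 -1.18]
blue 282 363 314 351 2860
[[444, 0, 196, 126, 5929], [0, 140, 175, 260, 28941], [282, 167, 87, 148, 11848], [568, 167, 72, 46, 920], [566, 184, 74, 46, 1062], [570, 207, 70, 42, 1274], [587, 307, 53, 93, 2768], [486, 309, 86, 64, 2582]]
```

```bash
python3 - <<'E'
from h import *
held([(283,172),(369,172),(362,351),(283,351)],164)
held([(283,172),(369,172),(362,351),(283,351)],160.7)
E
python3 -m jog '[[[0,-40,11],[6,1,-0.5]],[[0,-80,22],[11.2,1,-0.5]],[[4,-120,34],[11.2,1,-0.5]],[[8,-160,45],[11.2,1,-0.5]],[[8,-183,52],[11.2,1,-0.5]]]'
python3 -m jog '[[[0,0,0],[0,0,0]],[[0,0,0],[0,0,0]]]'
python3 - <<'E'
from h import *
goto([499,229.2,300],89)
f=imaging.grab_frame("wrist"); np.savez("/tmp/w11.npz",**f)
h=cv2.cvtColor(f["frame"],cv2.COLOR_RGB2HSV).astype(int)
b=(h[...,0]>100)&(h[...,0]<125)&(h[...,1]>110)&(h[...,2]>60); b[:,:200]=0;b[:,440:]=0
y,x=np.nonzero(b); print("blue",x.min(),x.max(),y.min(),y.max(),len(x))
E
```

```text
held centre tool yz [0.6 0.7] len 91.6 yaw from z (deg, about x) 1.1 [[164.0, -16.0, -45.0], [164.0, 19.0, -45.0], [164.0, 20.0, 47.0], [164.0, -20.0, 46.0]]
held centre tool yz [ 0.4 -2.3] len 88.6 yaw from z (deg, about x) 1.1 [[161.0, -16.0, -47.0], [161.0, 18.0, -47.0], [161.0, 19.0, 42.0], [161.0, -20.0, 42.0]]
clock: 12.03
eef_pos: [496.6, 223.5, 305.9]
tool_rot: [0.7, 0.003, 0.714, -0.01]
ft_force: [-0.4, -0.0, -0.2]
grip_width: 34.1
clock: 12.2
eef_pos: [496.4, 221.7, 303.4]
tool_rot: [0.698, 0.004, 0.716, -0.012]
ft_force: [0.8, -0.1, -1.4]
grip_width: 34.3
shift [3.2 7.6 2.5] turn [-0.3 -1.4  0.7] | tcp [496.4 221.7 303.4] jawyaw 88.7 tilt [-0.0246 -0.0116 -0.9996] F [ 0.8 -0.1 -1.4] w 34.3 t 12.2 q [ 0.22  0.57  1.72 -0.01  0.88 -1.33]
blue 288 363 315 350 1431
```

```bash
python3 -m jog '[[[0,4,2],[-0.3,-1.4,0.7]],[[3,7.5,4.5],[-0.3,-1.4,0.7]],[[3,7.5,4.5],[-0.3,-1.4,0.7]],[[3,7.5,4.5],[-0.3,-1.4,0.7]]]'
python3 -m jog '[[[0,0,0],[0,0,0]]]'
python3 - <<'E'
from h import *
goto([501,229.2,288],89)
f=imaging.grab_frame("wrist"); np.savez("/tmp/w12.npz",**f);cv2.imwrite("pics/w12.png",cv2.resize(f["frame"][120:400,180:460,::-1],None,fx=2.1,fy=2.1))
E
```

```text
clock: 12.58
eef_pos: [499.7, 231.5, 300.1]
tool_rot: [0.707, 0.005, 0.707, -0.005]
ft_force: [-1.1, 0.5, -1.6]
grip_width: 34.5
clock: 12.67
eef_pos: [499.3, 232.3, 300.0]
tool_rot: [0.707, 0.004, 0.708, -0.004]
ft_force: [0.3, 0.6, -0.9]
grip_width: 33.9
shift [12.  -3.1  1.8] turn [ 0.3 -0.1  0. ] | tcp [499.3 232.3 300. ] jawyaw 89.3 tilt [-1.7e-03 -1.0e-04 -1.0e+00] F [ 0.3  0.6 -0.9] w 33.9 t 12.7 q [ 0.23  0.58  1.71  0.    0.85 -1.33]
```

View pics/w12.png

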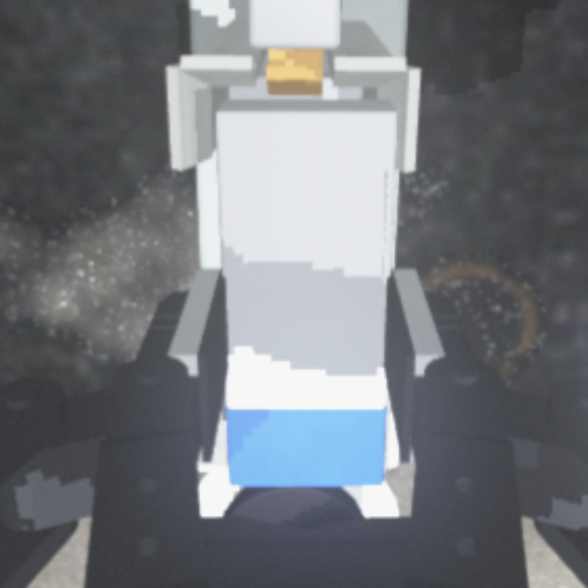

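The crop shows coupon 2 held square, with corners from (217,111) to (385,486), guides at (167,68) and (419,68), and the white catch at (294,72).

Run:
```python
from h import *
f=dict(np.load("/tmp/w12.npz")); q=lambda p:np.array(p)/2.1+[180,120]
print("guide117",onplane(f,q([(167,68),(419,68)]),117).round(1).tolist())
print("catch",onplane(f,q([(294,94)]),86).round(1).tolist())
for h in (136,139):
  P=onplane(f,q([(217,112),(396,112),(385,486),(229,486)]),h); print("coupon",P.round(1).tolist(),P.mean(0).round(1))
```

```text
guide117 [[446.3, 203.1, 117.0], [446.9, 257.9, 117.0]]
catch [[458.7, 230.0, 86.0]]
coupon [[451.8, 216.0, 136.0], [452.2, 250.7, 136.0], [541.0, 250.5, 136.0], [540.6, 214.4, 136.0]] [496.4 232.9 136. ]
coupon [[451.1, 216.4, 139.0], [451.5, 250.3, 139.0], [538.3, 250.2, 139.0], [537.9, 214.8, 139.0]] [494.7 232.9 139. ]
```

```bash
python3 -m jog '[[[2,-3.1,3],[0.3,-0.1,0]],[[5,-3.1,3],[0.3,-0.1,0]],[[10,-3.1,3],[0.3,-0.1,0]],[[10,-3.1,3],[0.3,-0.1,0]]]'
python3 - <<'E'
from h import *
goto([502.3,229.2,284],89)
E
```

```text
clock: 13.05
eef_pos: [501.8, 228.9, 289.0]
tool_rot: [0.706, 0.006, 0.708, -0.006]
ft_force: [0.2, -0.2, -1.5]
grip_width: 33.7
shift [5.  0.3 0.5] turn [-0.  -0.1  0. ] | tcp [501.8 228.9 289. ] jawyaw 89.0 tilt [-2.1e-03 -3.0e-04 -1.0e+00] F [ 0.2 -0.2 -1.5] w 33.7 t 13.1 q [ 0.23  0.59  1.72  0.    0.83 -1.33]
```

```bash
python3 -m jog '[[[4,0.3,0.2],[0,0,0]],[[8,0.3,0.2],[0,0,0]],[[8,0.3,0.2],[0,0,0]]]'
python3 -m jog '[[[3,0,0],[0,0,0]],[[6,0,0],[0,0,0]],[[6,0,0],[0,0,0]]]'
python3 -m jog '[[[2,0,0],[0,0,0]],[[4,0,0],[0,0,0]],[[4,0,0],[0,0,0]]]'
```

```text
clock: 13.3
eef_pos: [501.6, 229.0, 279.9]
tool_rot: [0.706, 0.006, 0.709, -0.007]
ft_force: [0.1, -0.3, -1.6]
grip_width: 34.0
clock: 13.55
eef_pos: [501.4, 228.9, 273.3]
tool_rot: [0.705, 0.006, 0.709, -0.007]
ft_force: [-0.2, -0.0, -0.7]
grip_width: 34.1
clock: 13.8
eef_pos: [501.7, 229.0, 269.5]
tool_rot: [0.706, 0.006, 0.708, -0.007]
ft_force: [0.4, 0.1, 0.7]
grip_width: 33.8
```

```bash
python3 -m jog '[[[1,0,0],[0,0,0]],[[1,0,0],[0,0,0]],[[1,0,0],[0,0,0]],[[1,0,0],[0,0,0]]]' 0.4 40
python3 -m jog '[[[-15,0.2,0],[0,0,0]],[[-33,0.2,-1.7],[0,0,0]],[[-39,0.2,-1.7],[0,0,0]],[[-39,0.2,-1.7],[0,0,0]]]'
cat >> h.py <<'E'
def bluebox():
    f=imaging.grab_frame("wrist"); h=cv2.cvtColor(f["frame"],cv2.COLOR_RGB2HSV).astype(int)
    b=(h[...,0]>100)&(h[...,0]<125)&(h[...,1]>110)&(h[...,2]>60)
    n,l,s,c=cv2.connectedComponentsWithStats(np.uint8(b)); 
    o=((h[...,0]>8)&(h[...,0]<28)&(h[...,1]>110)&(h[...,2]>100)); o[:,:260]=0;o[:,390:]=0
    no,lo,so,co=cv2.connectedComponentsWithStats(np.uint8(o))
    print("blue",[s[i].tolist() for i in range(1,n) if s[i,4]>200],"orange",[so[i].tolist() for i in range(1,no) if so[i,4]>30]); return f
E
python3 - <<'E'
from h import *
bluebox(); goto([500,229.2,305],89)
E
python3 -m jog '[[[0,0,0],[0,0,0]],[[0,0,0],[0,0,0]],[[0,0,0],[0,0,0]],[[0,0,0],[0,0,0]],[[0,0,0],[0,0,0]]]' 1 40
```

```text
clock: 14.13
eef_pos: [501.6, 229.0, 268.4]
tool_rot: [0.706, 0.006, 0.709, -0.007]
ft_force: [-0.3, 0.4, -0.5]
grip_width: 51.2
clock: 14.47
eef_pos: [500.6, 229.4, 308.8]
tool_rot: [0.707, 0.006, 0.707, -0.006]
ft_force: [0.5, -0.3, 0.5]
grip_width: 51.4
blue [[489, 249, 48, 35, 920]] orange []
shift [ 2.9 -0.2 -0.2] turn [-0.  -0.1  0. ] | tcp [500.2 229.4 307.9] jawyaw 89.0 tilt [-2.5e-03 -3.0e-04 -1.0e+00] F [0.1 0.3 0. ] w 51.7 t 14.5 q [ 0.23  0.56  1.71  0.    0.87 -1.33]
clock: 14.93
eef_pos: [500.2, 229.3, 307.4]
tool_rot: [0.706, 0.006, 0.708, -0.007]
ft_force: [-0.2, -0.8, 0.5]
grip_width: 0.5
```

Run:
```python
from h import *
f=imaging.grab_frame("wrist"); cv2.imwrite("pics/w13.png",cv2.resize(f["frame"][100:400,160:560,::-1],None,fx=2,fy=2))
```

```text
(no output)
```

View pics/w13.png

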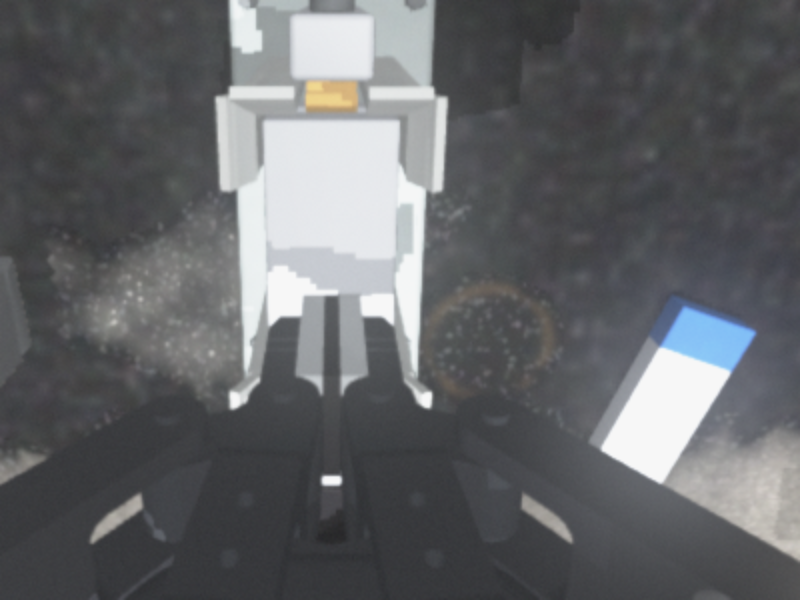

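Coupon 2 is seated square in the slot, spanning (265,120) to (400,…). The mask failed only because of exposure. I'll press it.

```bash
python3 -m jog '[[[10,0,0],[0,0,0]],[[20,0,0],[0,0,0]],[[26,0,0],[0,0,0]],[[26,0,0],[0,0,0]],[[26,0,0],[0,0,0]]]'
python3 -m jog '[[[4,0,0],[0,0,0]],[[8,0,0],[0,0,0]],[[12,0,0],[0,0,0]],[[14,0,0],[0,0,0]],[[14,0,0],[0,0,0]]]'
python3 -m jog '[[[3,0,0],[0,0,0]],[[6,0,0],[0,0,0]],[[9,0,0],[0,0,0]],[[9,0,0],[0,0,0]]]'
```

```text
clock: 15.4
eef_pos: [499.9, 229.2, 280.5]
tool_rot: [0.705, 0.006, 0.709, -0.007]
ft_force: [0.2, -0.8, 0.3]
grip_width: 0.1
clock: 15.82
eef_pos: [500.6, 229.4, 266.9]
tool_rot: [0.706, 0.006, 0.708, -0.006]
ft_force: [0.7, 0.2, 1.6]
grip_width: -0.1
clock: 16.15
eef_pos: [500.6, 229.4, 258.1]
tool_rot: [0.706, 0.006, 0.708, -0.006]
ft_force: [-0.5, -0.4, 4.7]
grip_width: -0.1
```

```bash
python3 -m jog '[[[1,0,0],[0,0,0]],[[3,0,0],[0,0,0]],[[5,0,0],[0,0,0]],[[5,0,0],[0,0,0]],[[5,0,0],[0,0,0]]]'
```

```text
clock: 16.57
eef_pos: [500.5, 229.4, 253.5]
tool_rot: [0.706, 0.006, 0.708, -0.006]
ft_force: [-0.1, -0.1, 6.0]
grip_width: -0.1
```

```bash
python3 -m jog '[[[1,0,0],[0,0,0]],[[1,0,0],[0,0,0]],[[1,0,0],[0,0,0]]]'
python3 -m jog '[[[-20,0,0],[0,0,0]],[[-56,0,0],[0,0,0]],[[-56,0,0],[0,0,0]],[[-56,0,0],[0,0,0]],[[-56,0,0],[0,0,0]]]' 0.4
cat >> h.py <<'E'
def slotz():
    f=imaging.grab_frame("wrist"); c=-f["R"].T@f["t"]
    for X in ([458,229.6],[470,229.6],[485,229.3],[500,229.3],[515,229],[530,229],[542,228.5]):
        u,v=proj(f,[X[0],X[1],86])[0].round().astype(int)
        if not(0<=v<400): continue
        _,d=rays(f,[(u,v)]); print(X,(u,v),(c+d[0]*f["z_map"][v,u]).round(0),f["frame"][v,u],end=" | ")
    print(); return f
E
python3 - <<'E'
from h import *
slotz()
f=imaging.grab_frame("top")
for o in coupons(f): print(o)
goto([605.5,382.5,270],69)
E
```

```text
clock: 16.82
eef_pos: [500.5, 229.4, 252.9]
tool_rot: [0.707, 0.006, 0.708, -0.006]
ft_force: [-0.6, 0.4, 6.5]
grip_width: -0.1
clock: 17.23
eef_pos: [500.2, 229.3, 308.6]
tool_rot: [0.706, 0.006, 0.708, -0.006]
ft_force: [-0.2, -0.5, 0.5]
grip_width: 51.4
[458, 229.6] (np.int64(324), np.int64(159)) [457. 229.  90.] [175 151 113] | [470, 229.6] (np.int64(325), np.int64(179)) [470. 230.  84.] [227 230 234] | [485, 229.3] (np.int64(325), np.int64(204)) [486. 230.  84.] [229 232 235] | [500, 229.3] (np.int64(325), np.int64(227)) [501. 229.  85.] [247 247 247] | [515, 229] (np.int64(325), np.int64(249)) [516. 229.  84.] [247 247 247] | [530, 229] (np.int64(325), np.int64(270)) [530. 229.  85.] [146 202 246] | [542, 228.5] (np.int64(325), np.int64(286)) [541. 229.  88.] [241 220 164] | 
(array([595.74804688, 387.11126709]), np.float32(158.40211), (37.64046096801758, 70.16732025146484), array([228.37068966, 166.77586207]))
shift [ 37.1 155.2 103. ] turn [20.  -0.2  0.1] | tcp [499.9 229.2 307.7] jawyaw 89.0 tilt [-4.4e-03 -9.0e-04 -1.0e+00] F [-0.  -0.5 -0.4] w 51.1 t 17.3 q [ 0.23  0.56  1.71  0.    0.87 -1.33]
```

Coupon 2 is held: its top is level at 84–85 mm and both catches sit over its ends. Coupon 3 is still at (605,382) with its blue end pointing 159°, so I'll fetch it next.

```bash
python3 -m jog '[[[0,33,20],[6,0,0]],[[0,66,40],[13,0,0]],[[0,99,60],[20,0,0]],[[0,130,80],[20,-0.2,0]],[[15,155,103],[20,-0.2,0]]]'
python3 -m jog '[[[0,0,0],[0,0,0]],[[0,0,0],[0,0,0]]]'
python3 - <<'E'
from h import *
f=imaging.grab_frame("wrist"); np.savez("/tmp/w14.npz",**f)
h=cv2.cvtColor(f["frame"],cv2.COLOR_RGB2HSV).astype(int)
b=(h[...,0]>98)&(h[...,0]<125)&(h[...,1]>70)&(h[...,2]>60)
n,l,s,c=cv2.connectedComponentsWithStats(np.uint8(b)); print("blue",[s[i].tolist() for i in range(1,n) if s[i,4]>150])
m=np.uint8((h[...,1]<60)&(h[...,2]>140))
n,l,s,c=cv2.connectedComponentsWithStats(m); print([s[i].tolist() for i in range(1,n) if s[i,4]>500])
for o in coupons(f): print(o)
goto([605.2,382.4,200],69.2)
E
```

```text
clock: 17.75
eef_pos: [606.4, 385.2, 293.3]
tool_rot: [0.696, 0.129, 0.695, -0.128]
ft_force: [1.1, -0.1, 0.3]
grip_width: 51.3
clock: 17.92
eef_pos: [606.1, 386.3, 289.5]
tool_rot: [0.695, 0.127, 0.696, -0.129]
ft_force: [-0.6, -0.4, 0.4]
grip_width: 51.4
blue [[297, 139, 50, 32, 1537], [0, 182, 67, 31, 629]]
[[479, 0, 159, 124, 9949], [33, 7, 147, 224, 4183], [443, 57, 54, 70, 1635], [0, 144, 31, 59, 951], [298, 171, 47, 83, 3776], [450, 196, 96, 86, 4569], [0, 217, 43, 80, 1732], [49, 272, 109, 72, 2275]]
(array([510.46411133, 171.65350342]), np.float32(-37.20708), (24.953514099121094, 53.48404312133789), array([ 16.52692308, 201.90769231]))
shift [90.6 -2.5  0.8] turn [-0.1 -0.1  0.2] | tcp [605.6 385.2 290.6] jawyaw 69.1 tilt [-0.0026 -0.0019 -1.    ] F [ 0.5 -0.9  0.1] w 51.0 t 18.0 q [ 0.41  0.78  1.26 -0.    1.1  -0.79]
```

```bash
python3 - <<'E'
from h import *
f=dict(np.load("/tmp/w14.npz"))
P=onplane(f,[(298,143),(346,143),(344.5,253),(298.5,253)],12); print(P.mean(0).round(1)); e=P[:2].mean(0)-P[2:].mean(0); print(np.degrees(np.arctan2(e[1],e[0])),np.linalg.norm(e))
E
python3 -m jog '[[[25,-3,0.5],[0,0,0]],[[60,-3,0.5],[0,0,0]],[[90,-3,0.5],[0,0,0]],[[90,-3,0.5],[0,0,0]],[[90,-3,0.5],[0,0,0]]]'
python3 - <<'E'
from h import *
goto([605,382.2,175.5],69.2)
E
```

```text
[605.7 383.   12. ]
158.7035202592777 89.25975590737515
clock: 18.38
eef_pos: [603.5, 380.6, 199.1]
tool_rot: [0.693, 0.127, 0.698, -0.131]
ft_force: [-0.5, -0.7, -0.7]
grip_width: 51.0
shift [23.6  2.2  1. ] turn [-0.2 -0.3  0.4] | tcp [603.5 380.6 199.1] jawyaw 69.0 tilt [-0.008  -0.0043 -1.    ] F [-0.5 -0.7 -0.7] w 51.0 t 18.4 q [ 0.41  0.89  1.31 -0.    0.95 -0.8 ]
```

```bash
python3 -m jog '[[[12,2.2,1],[0,-0.3,0.4]],[[23.5,2.2,1],[0,-0.3,0.4]],[[23.5,2.2,1],[0,-0.3,0.4]],[[23.5,2.2,1],[0,-0.3,0.4]]]'
python3 -m jog '[[[0,0,0],[0,0,0]],[[0,0,0],[0,0,0]],[[0,0,0],[0,0,0]],[[0,0,0],[0,0,0]],[[0,0,0],[0,0,0]]]' 1 60
python3 -m jog '[[[-25,0,0],[0,0,0]],[[-60,0,0],[0,0,0]],[[-100,0,0],[0,0,0]],[[-140,0,0],[0,0,0]],[[-140,0,0],[0,0,0]]]'
python3 -m jog '[[[0,0,0],[7,0,0]],[[0,0,0],[14,0,0]],[[0,0,0],[21,0,0]],[[0,0,0],[28,0,0]],[[0,0,0],[35,0,0]]]'
python3 -m jog '[[[0,0,0],[7,0,0]],[[0,0,0],[14,0,0]],[[0,0,0],[21,0,0]],[[0,0,0],[28,0,0]],[[0,0,0],[35,0,0]]]'
python3 - <<'E'
from h import *
goto([499.7,229.2,320],-91)
E
```

```text
clock: 18.72
eef_pos: [604.8, 382.0, 175.7]
tool_rot: [0.695, 0.129, 0.696, -0.129]
ft_force: [-0.1, 0.3, 0.2]
grip_width: 51.1
clock: 19.13
eef_pos: [605.3, 382.3, 177.0]
tool_rot: [0.696, 0.129, 0.695, -0.128]
ft_force: [-0.6, 0.8, 5.1]
grip_width: 34.1
clock: 19.55
eef_pos: [607.6, 383.5, 326.5]
tool_rot: [0.701, 0.132, 0.69, -0.125]
ft_force: [1.4, 0.6, 1.1]
grip_width: 34.2
clock: 19.97
eef_pos: [607.3, 383.3, 325.7]
tool_rot: [0.627, 0.338, 0.62, -0.329]
ft_force: [0.7, -0.1, -1.7]
grip_width: 33.9
clock: 20.38
eef_pos: [607.0, 383.2, 324.7]
tool_rot: [0.495, 0.512, 0.491, -0.502]
ft_force: [0.3, -0.0, -0.7]
grip_width: 34.0
shift [   2.1 -103.   157. ] turn [89.4 -0.9 -0.3] | tcp [607.  383.2 324.7] jawyaw -1.6 tilt [ 0.014   0.0066 -0.9999] F [ 0.3 -0.  -0.7] w 34.0 t 20.4 q [0.41 0.74 1.25 0.   1.14 0.44]
```

```bash
python3 -m jog '[[[0,-20,31],[7,0,0]],[[0,-41,62],[14,0,0]],[[0,-62,93],[21,0,0]],[[0,-82,125],[28,0,0]],[[0,-103,157],[35,0,0]]]'
python3 -m jog '[[[0,0,0],[7,0,0]],[[0,0,0],[14,0,0]],[[0,0,0],[21,0,0]],[[0,0,0],[28,0,0]],[[0,0,0],[35,0,0]]]'
python3 - <<'E'
from h import *
goto([499.7,229.2,310],-91)
E
```

```text
clock: 20.8
eef_pos: [498.2, 228.1, 321.6]
tool_rot: [0.316, 0.638, 0.316, -0.627]
ft_force: [1.1, -1.3, 0.1]
grip_width: 34.0
clock: 21.22
eef_pos: [498.0, 227.8, 321.3]
tool_rot: [0.107, 0.704, 0.11, -0.694]
ft_force: [1.0, -0.0, -0.5]
grip_width: 34.1
shift [11.3 -0.8 -1.9] turn [18.7 -0.8  0.2] | tcp [498.  227.8 321.3] jawyaw -72.3 tilt [ 0.013   0.0062 -0.9999] F [ 1.  -0.  -0.5] w 34.1 t 21.2 q [0.22 0.54 1.71 0.   0.88 1.48]
```

```bash
python3 -m jog '[[[4,0,-1],[7,-0.8,0.2]],[[9,-0.8,-1.9],[14,-0.8,0.2]],[[15,-0.8,-1.9],[18.7,-0.8,0.2]],[[17,-0.8,-1.9],[18.7,-0.8,0.2]],[[17,-0.8,-1.9],[18.7,-0.8,0.2]]]'
python3 -m jog '[[[0,0,0],[0,0,0]]]'
python3 - <<'E'
from h import *
goto([499.7,229.2,300],-91)
f=imaging.grab_frame("wrist"); np.savez("/tmp/w15.npz",**f);cv2.imwrite("pics/w15.png",cv2.resize(f["frame"][100:400,180:460,::-1],None,fx=2,fy=2))
E
```

```text
clock: 21.63
eef_pos: [499.4, 229.2, 303.4]
tool_rot: [0.005, -0.706, 0.005, 0.708]
ft_force: [-0.1, 1.0, -1.5]
grip_width: 33.8
clock: 21.72
eef_pos: [499.4, 229.2, 303.3]
tool_rot: [0.005, -0.706, 0.005, 0.708]
ft_force: [-0.5, -0.9, 0.3]
grip_width: 34.4
shift [ 3.3 -0.  -0.3] turn [0.3 0.1 0. ] | tcp [499.4 229.2 303.3] jawyaw -90.7 tilt [-2.4e-03  2.0e-04 -1.0e+00] F [-0.5 -0.9  0.3] w 34.4 t 21.7 q [0.23 0.57 1.72 0.   0.86 1.81]
```

View pics/w15.png

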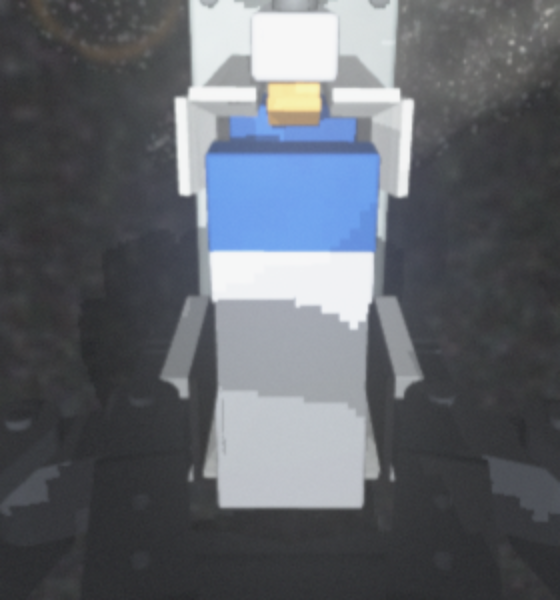

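Run:
```python
from h import *
f=dict(np.load("/tmp/w15.npz")); q=lambda p:np.array(p)/2+[180,100]
print(proj(f,[[543.5,228.6,90],[618,226.6,110],[456.5,230,90]]).round(0))
print("guide117",onplane(f,q([(176,97),(412,97)]),117).round(1).tolist())
print("catch in-edge",onplane(f,q([(295,124)]),86).round(1).tolist())
P=onplane(f,q([(207,154),(379,154),(364,507),(219,507)]),303.3-164); print("coupon",P.round(1).tolist(),P.mean(0).round(1))
```

```text
[[326. 156.]
 [328. -10.]
 [325. 294.]]
guide117 [[552.2, 255.4, 117.0], [551.5, 200.6, 117.0]]
catch in-edge [[539.4, 227.8, 86.0]]
coupon [[544.0, 246.0, 139.3], [543.5, 210.9, 139.3], [455.1, 212.2, 139.3], [455.5, 247.5, 139.3]] [499.5 229.1 139.3]
```

Seen from the knob side, the held coupon (blue end at (293,200), towards the knob) lines up with the slot to within 1 mm. I'll lower it.

```bash
python3 -m jog '[[[4,0.2,0.9],[0.3,0.1,0]],[[9,0.2,0.9],[0.3,0.1,0]],[[14,0.2,0.9],[0.3,0.1,0]],[[14,0.2,0.9],[0.3,0.1,0]]]'
python3 -m jog '[[[4,0,0],[0,0,0]],[[8,0,0],[0,0,0]],[[8,0,0],[0,0,0]]]'
python3 -m jog '[[[3,0,0],[0,0,0]],[[6,0,0],[0,0,0]],[[6,0,0],[0,0,0]]]'
python3 -m jog '[[[2,0,0],[0,0,0]],[[4,0,0],[0,0,0]],[[4,0,0],[0,0,0]]]'
```

```text
clock: 22.1
eef_pos: [497.9, 228.8, 288.1]
tool_rot: [0.006, -0.706, 0.007, 0.708]
ft_force: [-0.7, 0.6, -1.0]
grip_width: 34.1
clock: 22.35
eef_pos: [498.3, 228.8, 279.5]
tool_rot: [0.006, -0.706, 0.007, 0.708]
ft_force: [1.6, -0.0, -0.5]
grip_width: 33.7
clock: 22.6
eef_pos: [498.7, 228.8, 273.2]
tool_rot: [0.006, -0.707, 0.007, 0.707]
ft_force: [2.0, -0.1, 0.4]
grip_width: 33.7
clock: 22.85
eef_pos: [498.8, 228.9, 269.3]
tool_rot: [0.007, -0.707, 0.006, 0.707]
ft_force: [1.3, 1.0, 1.7]
grip_width: 34.3
```

```bash
python3 -m jog '[[[1,0,0],[0,0,0]],[[1,0,0],[0,0,0]],[[1,0,0],[0,0,0]],[[1,0,0],[0,0,0]]]' 0.4 40
python3 -m jog '[[[-15,0,-0.5],[0,0,0]],[[-33,0,-1],[0,0,0]],[[-39,0,-1],[0,0,0]],[[-39,0,-1],[0,0,0]]]'
python3 - <<'E'
from h import *
slotz(); goto([500,229.2,305],-91)
E
python3 -m jog '[[[0,0,0],[0,0,0]],[[0,0,0],[0,0,0]],[[0,0,0],[0,0,0]],[[0,0,0],[0,0,0]],[[0,0,0],[0,0,0]]]' 1 40
```

```text
clock: 23.18
eef_pos: [498.4, 228.9, 268.0]
tool_rot: [0.006, -0.706, 0.007, 0.708]
ft_force: [-0.1, -0.2, 0.7]
grip_width: 51.4
clock: 23.52
eef_pos: [500.0, 229.0, 308.5]
tool_rot: [-0.007, 0.708, -0.006, -0.707]
ft_force: [-0.1, -0.4, 0.5]
grip_width: 51.2
[458, 229.6] (np.int64(326), np.int64(286)) [470. 230. 105.] [194 200 205] | [470, 229.6] (np.int64(326), np.int64(269)) [480. 229. 103.] [198 202 207] | [485, 229.3] (np.int64(326), np.int64(248)) [494. 229. 104.] [167 170 177] | [500, 229.3] (np.int64(326), np.int64(226)) [507. 229. 105.] [242 243 245] | [515, 229] (np.int64(326), np.int64(203)) [521. 229. 104.] [246 247 247] | [530, 229] (np.int64(325), np.int64(178)) [535. 229. 104.] [123 170 238] | [542, 228.5] (np.int64(326), np.int64(158)) [544. 228.  95.] [128 127 136] | 
shift [ 2.5 -0.3 -0.4] turn [-0.  0.  0.] | tcp [499.6 228.9 307.5] jawyaw -91.0 tilt [-3.e-04  2.e-04 -1.e+00] F [ 0.4  0.1 -0.2] w 51.2 t 23.6 q [0.23 0.56 1.71 0.   0.87 1.82]
clock: 23.98
eef_pos: [499.5, 228.8, 307.0]
tool_rot: [0.006, -0.707, 0.007, 0.708]
ft_force: [-1.1, -0.4, -0.4]
grip_width: -0.2
```

The top is level at about 104–105 mm, resting on the slopes. I'll press it.

```bash
python3 -m jog '[[[10,-0.3,-0.5],[0,0,0]],[[20,-0.3,-0.5],[0,0,0]],[[26,-0.3,-0.5],[0,0,0]],[[26,-0.3,-0.5],[0,0,0]],[[26,-0.3,-0.5],[0,0,0]]]'
python3 -m jog '[[[4,0,0],[0,0,0]],[[8,0,0],[0,0,0]],[[12,0,0],[0,0,0]],[[14,0,0],[0,0,0]],[[14,0,0],[0,0,0]]]'
python3 -m jog '[[[3,0,0],[0,0,0]],[[6,0,0],[0,0,0]],[[9,0,0],[0,0,0]],[[9,0,0],[0,0,0]]]'
python3 -m jog '[[[1,0,0],[0,0,0]],[[3,0,0],[0,0,0]],[[5,0,0],[0,0,0]],[[5,0,0],[0,0,0]],[[5,0,0],[0,0,0]]]'
```

```text
clock: 24.4
eef_pos: [499.7, 229.1, 280.0]
tool_rot: [0.006, -0.706, 0.007, 0.708]
ft_force: [0.6, 0.3, -0.5]
grip_width: -0.2
clock: 24.82
eef_pos: [500.2, 229.2, 266.5]
tool_rot: [0.007, -0.707, 0.006, 0.707]
ft_force: [0.0, 0.0, 2.8]
grip_width: -0.2
clock: 25.15
eef_pos: [500.2, 229.2, 257.8]
tool_rot: [0.007, -0.707, 0.006, 0.707]
ft_force: [-1.2, -0.8, 5.6]
grip_width: 0.1
clock: 25.57
eef_pos: [500.1, 229.2, 253.4]
tool_rot: [0.007, -0.707, 0.006, 0.707]
ft_force: [-1.7, -0.1, 5.7]
grip_width: 0.2
```

```bash
python3 -m jog '[[[1,0,0],[0,0,0]],[[1,0,0],[0,0,0]],[[1,0,0],[0,0,0]]]'
python3 -m jog '[[[-20,0,0],[0,0,0]],[[-56,0,0],[0,0,0]],[[-60,0,0],[0,0,0]],[[-60,0,0],[0,0,0]],[[-60,0,0],[0,0,0]]]' 0.4
python3 - <<'E'
from h import *
slotz(); goto([618,227.3,330],-91)
E
python3 -m jog '[[[-5,1,-30],[-7,0,0]],[[-12,2,-65],[-14,0,0]],[[-17,2,-100],[-21,0,0]],[[-17,2,-118],[-28,0,0]],[[-17,2,-118],[-35,0,0]]]'
python3 -m jog '[[[0,0,0],[-7,0,0]],[[0,0,0],[-14,0,0]],[[0,0,0],[-21,0,0]],[[0,0,0],[-28,0,0]],[[0,0,0],[-28,0,0]]]'
python3 - <<'E'
from h import *
goto([618,227.3,330],-30)
for n in("wrist","top"):
    f=imaging.grab_frame(n); np.savez(f"/tmp/k_{n}.npz",**f)
    z=f["z_map"]; v,u=np.mgrid[0:400,0:640]; c,d=rays(f,np.c_[u.ravel(),v.ravel()]); P=c+d*z.ravel()[:,None]
    k=(np.hypot(P[:,0]-618,P[:,1]-227)<40)&(P[:,2]>100)&(P[:,2]<118)&(z.ravel()>0)
    Q=P[k,:2]; print(n,len(Q))
    if len(Q)>20:
        r=cv2.minAreaRect(np.float32(Q)); w,vv=np.linalg.eigh(np.cov(Q.T)); print(r,Q.mean(0).round(1),P[k,2].mean(),"wing yaw",np.degrees(np.arctan2(vv[1,1],vv[0,1])).round(1))
E
```

```text
clock: 25.82
eef_pos: [500.1, 229.2, 253.1]
tool_rot: [-0.006, 0.707, -0.006, -0.707]
ft_force: [-1.4, -0.5, 5.5]
grip_width: 0.3
clock: 26.23
eef_pos: [499.8, 229.2, 313.1]
tool_rot: [-0.006, 0.707, -0.006, -0.707]
ft_force: [0.5, 0.6, -0.4]
grip_width: 51.3
[458, 229.6] (np.int64(326), np.int64(281)) [459. 230.  88.] [159 134  98] | [470, 229.6] (np.int64(326), np.int64(265)) [469. 230.  85.] [198 202 206] | [485, 229.3] (np.int64(326), np.int64(244)) [485. 229.  86.] [199 203 210] | [500, 229.3] (np.int64(326), np.int64(222)) [500. 229.  86.] [242 243 245] | [515, 229] (np.int64(326), np.int64(200)) [515. 229.  86.] [242 243 245] | [530, 229] (np.int64(325), np.int64(176)) [530. 229.  85.] [128 173 238] | [542, 228.5] (np.int64(326), np.int64(156)) [543. 228.  93.] [198 169 132] | 
shift [ -17.9   -0.4 -118.5] turn [-0.   0.1 -0. ] | tcp [499.5 229.1 312.3] jawyaw -91.0 tilt [-1.6e-03 -2.0e-04 -1.0e+00] F [-0.   0.6 -0.5] w 51.7 t 26.3 q [0.23 0.56 1.71 0.   0.88 1.82]
clock: 26.7
eef_pos: [621.5, 224.1, 327.6]
tool_rot: [0.208, 0.676, 0.208, -0.675]
ft_force: [0.6, 0.4, -0.0]
grip_width: 51.2
clock: 27.12
eef_pos: [621.0, 224.0, 325.3]
tool_rot: [-0.366, -0.604, -0.366, 0.606]
ft_force: [0.1, -0.4, 0.1]
grip_width: 51.1
shift [-4.7 -4.2 -1.6] turn [2.3 0.1 0.1] | tcp [621.  224.  325.3] jawyaw -27.7 tilt [-2.1e-03 -8.0e-04 -1.0e+00] F [ 0.1 -0.4  0.1] w 51.1 t 27.1 q [ 0.18  0.66  1.41 -0.    1.07  0.66]
wrist 1991
((617.5435180664062, 227.21624755859375), (14.359166145324707, 49.39507293701172), 34.03095626831055) [618.2 228.8] 108.38100912461171 wing yaw 124.3
top 0
```

Coupon 3 is held, with its top level at 85–86 mm and catches over both ends. The wing is centred at (617.5,227.2) with its axis at 124°, which implies a screw angle of about 0.96 rad. I'll turn it in two strokes.

```bash
python3 -m jog '[[[0,0,0],[-7,0,0]],[[0,0,0],[-14,0,0]],[[0,0,0],[-21,0,0]],[[0,0,0],[-28,0,0]],[[0,0,0],[-35,0,0]]]'
python3 -m jog '[[[0,0,0],[-7,0,0]],[[0,0,0],[-14,0,0]],[[0,0,0],[-21,0,0]],[[0,0,0],[-26.5,0,0]],[[0,0,0],[-26.5,0,0]]]'
python3 - <<'E'
from h import *
goto([617.5,227.2,258],34.2)
E
```

```text
clock: 27.63
eef_pos: [620.9, 224.0, 325.1]
tool_rot: [0.53, 0.467, 0.531, -0.468]
ft_force: [-0.5, -0.3, 0.3]
grip_width: 51.3
clock: 28.05
eef_pos: [620.7, 224.0, 324.4]
tool_rot: [0.622, 0.333, 0.624, -0.335]
ft_force: [0.5, -0.4, -0.5]
grip_width: 50.9
shift [66.4 -0.6 -4.4] turn [-0.5 -0.1  0.2] | tcp [620.7 224.  324.4] jawyaw 33.7 tilt [-0.0036 -0.001  -1.    ] F [ 0.5 -0.4 -0.5] w 50.9 t 28.1 q [ 0.18  0.67  1.41 -0.    1.07 -0.41]
```

```bash
python3 -m jog '[[[15,-0.6,-4.4],[-0.5,-0.1,0.2]],[[35,-0.6,-4.4],[-0.5,-0.1,0.2]],[[55,-0.6,-4.4],[-0.5,-0.1,0.2]],[[66,-0.6,-4.4],[-0.5,-0.1,0.2]],[[66,-0.6,-4.4],[-0.5,-0.1,0.2]]]'
python3 - <<'E'
from h import *
goto([617.5,227.2,258],34.2)
E
python3 -m jog '[[[0,0,0],[0,0,0]],[[0,0,0],[0,0,0]],[[0,0,0],[0,0,0]],[[0,0,0],[0,0,0]],[[0,0,0],[0,0,0]]]' 1 40
```

```text
clock: 28.47
eef_pos: [616.2, 227.0, 255.1]
tool_rot: [0.623, 0.33, 0.626, -0.334]
ft_force: [-0.8, 1.0, 0.5]
grip_width: 51.4
shift [-2.9  1.2  0.5] turn [-0.2 -0.1  0.4] | tcp [616.2 227.  255.1] jawyaw 34.0 tilt [-0.0063 -0.0017 -1.    ] F [-0.8  1.   0.5] w 51.4 t 28.5 q [ 0.18  0.75  1.46 -0.    0.94 -0.41]
clock: 28.88
eef_pos: [617.1, 227.3, 256.2]
tool_rot: [0.624, 0.332, 0.625, -0.333]
ft_force: [2.4, 3.0, -1.0]
grip_width: 13.6
```

Gripped. First stroke is 105° clockwise.

```bash
python3 -m jog '[[[0,0,0],[7,0,0]],[[0,0,0],[14,0,0]],[[0,0,0],[21,0,0]],[[0,0,0],[28,0,0]],[[0,0,0],[35,0,0]]]'
python3 -m jog '[[[0,0,0],[7,0,0]],[[0,0,0],[14,0,0]],[[0,0,0],[21,0,0]],[[0,0,0],[28,0,0]],[[0,0,0],[35,0,0]]]'
python3 - <<'E'
from h import *
goto([617.5,227.2,256.5],-71); print(manip.read_state()["ft_torque"].round(2))
E
python3 -m jog '[[[0,0,0],[7,0,0]],[[0,0,0],[14,0,0]],[[0,0,0],[21,0,0]],[[0,0,0],[28,0,0]],[[0,0,0],[35,0,0]]]'
python3 -m jog '[[[0,0,0],[0,0,0]],[[0,0,0],[0,0,0]]]'
python3 - <<'E'
from h import *
goto([617.5,227.2,256.5],-71); print(manip.read_state()["ft_torque"].round(2))
E
```

```text
clock: 29.3
eef_pos: [617.4, 227.5, 256.3]
tool_rot: [-0.494, -0.506, -0.494, 0.506]
ft_force: [2.7, 1.1, -4.1]
grip_width: 13.3
clock: 29.72
eef_pos: [617.8, 227.4, 256.3]
tool_rot: [0.317, 0.632, 0.317, -0.632]
ft_force: [2.9, 1.0, -4.3]
grip_width: 12.9
shift [-0.2 -0.1  0.4] turn [34.3 -0.  -0. ] | tcp [617.8 227.4 256.3] jawyaw -36.7 tilt [ 4.e-04  1.e-04 -1.e+00] F [ 2.9  1.  -4.3] w 12.9 t 29.7 q [0.18 0.75 1.46 0.   0.93 0.82]
[ 0.22 -0.36  0.07]
clock: 30.13
eef_pos: [618.1, 227.1, 256.3]
tool_rot: [0.11, 0.699, 0.11, -0.698]
ft_force: [2.5, -0.5, -4.3]
grip_width: 13.4
clock: 30.3
eef_pos: [618.1, 227.0, 256.3]
tool_rot: [0.111, 0.699, 0.111, -0.698]
ft_force: [0.9, 0.7, -3.7]
grip_width: 13.4
shift [-0.2 -0.4  0.5] turn [-1.  -0.1 -0. ] | tcp [618.1 227.  256.3] jawyaw -72.0 tilt [ 1.3e-03 -3.0e-04 -1.0e+00] F [ 0.9  0.7 -3.7] w 13.4 t 30.3 q [ 0.18  0.75  1.45 -0.    0.93  1.44]
[ 0.23 -0.22 -0.07]
```

```bash
python3 -m jog '[[[0,0,0],[0,0,0]],[[0,0,0],[0,0,0]],[[0,0,0],[0,0,0]],[[-30,0,0],[0,0,0]],[[-70,0,0],[0,0,0]]]' 0.4 40
python3 -m jog '[[[0,0,0],[-7,0,0]],[[0,0,0],[-14,0,0]],[[0,0,0],[-21,0,0]],[[0,0,0],[-28,0,0]],[[0,0,0],[-35,0,0]]]'
python3 -m jog '[[[0,0,0],[-7,0,0]],[[0,0,0],[-14,0,0]],[[0,0,0],[-21,0,0]],[[0,0,0],[-28,0,0]],[[0,0,0],[-35,0,0]]]'
python3 -m jog '[[[0,0,0],[-7,0,0]],[[0,0,0],[-14,0,0]],[[0,0,0],[-21,0,0]],[[0,0,0],[-28,0,0]],[[0,0,0],[-35,0,0]]]'
python3 -m jog '[[[0,0,0],[-7,0,0]],[[0,0,0],[-14,0,0]],[[0,0,0],[-21,0,0]],[[0,0,0],[-28,0,0]],[[0,0,0],[-35,0,0]]]'
python3 -m jog '[[[0,0,0],[-7,0,0]],[[0,0,0],[-14,0,0]],[[0,0,0],[-21,0,0]],[[0,0,0],[-28,0,0]],[[0,0,0],[-35,0,0]]]'
cat >> h.py <<'E'
def wing():
    f=imaging.grab_frame("wrist")
    z=f["z_map"]; v,u=np.mgrid[0:400,0:640]; c,d=rays(f,np.c_[u.ravel(),v.ravel()]); P=c+d*z.ravel()[:,None]
    k=(np.hypot(P[:,0]-618,P[:,1]-227)<30)&(P[:,2]>100)&(P[:,2]<116)&(z.ravel()>0)
    r=cv2.minAreaRect(np.float32(P[k,:2])); b=cv2.boxPoints(r); e=max([b[1]-b[0],b[2]-b[1]],key=np.linalg.norm)
    print("wing",np.round(r[0],1),np.round(r[1],1),"yaw",np.degrees(np.arctan2(e[1],e[0])).round(1)%180)
E
python3 - <<'E'
from h import *
wing(); goto([617.6,227.2,257],108)
E
```

```text
clock: 30.72
eef_pos: [616.4, 226.7, 323.0]
tool_rot: [-0.112, -0.695, -0.111, 0.701]
ft_force: [0.8, -1.0, 0.4]
grip_width: 51.2
clock: 31.13
eef_pos: [616.2, 226.7, 323.6]
tool_rot: [-0.318, -0.628, -0.319, 0.634]
ft_force: [0.3, 0.1, 0.5]
grip_width: 51.2
clock: 31.55
eef_pos: [616.0, 226.7, 324.0]
tool_rot: [-0.494, -0.502, -0.497, 0.507]
ft_force: [-0.5, -0.1, -0.4]
grip_width: 51.3
clock: 31.97
eef_pos: [615.9, 226.7, 324.4]
tool_rot: [0.623, 0.328, 0.627, -0.332]
ft_force: [-0.2, -0.0, -0.1]
grip_width: 51.4
clock: 32.38
eef_pos: [615.7, 226.7, 324.7]
tool_rot: [0.693, 0.123, 0.699, -0.126]
ft_force: [1.1, 0.5, -0.7]
grip_width: 51.3
clock: 32.8
eef_pos: [615.6, 226.7, 325.1]
tool_rot: [0.698, -0.094, 0.704, 0.092]
ft_force: [0.2, -0.2, -0.1]
grip_width: 51.1
wing [616.3 226.6] [49.1 14. ] yaw 18.0
shift [68.1  0.   2.7] turn [-2.6 -0.5  0. ] | tcp [615.6 226.7 325.1] jawyaw 105.4 tilt [-0.0081 -0.0032 -1.    ] F [ 0.4  0.4 -0.3] w 51.3 t 32.9 q [ 0.18  0.66  1.42 -0.    1.07 -1.65]
```

```bash
python3 -m jog '[[[15,0.5,2],[-2.6,-0.5,0]],[[35,0.5,2],[-2.6,-0.5,0]],[[55,0.5,2],[-2.6,-0.5,0]],[[67,0.5,2],[-2.6,-0.5,0]],[[67,0.5,2],[-2.6,-0.5,0]]]'
python3 - <<'E'
from h import *
goto([617.5,227.2,257],108)
E
python3 -m jog '[[[0,0,0],[0,0,0]],[[0,0,0],[0,0,0]],[[0,0,0],[0,0,0]],[[0,0,0],[0,0,0]],[[0,0,0],[0,0,0]]]' 1 40
python3 -m jog '[[[0,0,0],[7,0,0]],[[0,0,0],[14,0,0]],[[0,0,0],[21,0,0]],[[0,0,0],[28,0,0]],[[0,0,0],[35,0,0]]]'
python3 -m jog '[[[0,0,0],[7,0,0]],[[0,0,0],[14,0,0]],[[0,0,0],[21,0,0]],[[0,0,0],[28,0,0]],[[0,0,0],[35,0,0]]]'
python3 -m jog '[[[0,0,0],[5,0,0]],[[0,0,0],[10,0,0]],[[0,0,0],[15,0,0]],[[0,0,0],[20,0,0]],[[0,0,0],[20,0,0]]]'
python3 - <<'E'
from h import *
goto([617.5,227.2,256.5],5.5); print(manip.read_state()["ft_torque"].round(2))
E
```

```text
clock: 33.27
eef_pos: [615.6, 227.2, 255.2]
tool_rot: [0.696, -0.11, 0.701, 0.11]
ft_force: [-0.7, 0.0, 0.2]
grip_width: 51.1
shift [-1.8 -0.6  1.8] turn [-0.1 -0.4  0. ] | tcp [615.6 227.2 255.2] jawyaw 107.9 tilt [-0.0059 -0.0019 -1.    ] F [-0.7  0.   0.2] w 51.1 t 33.3 q [ 0.18  0.75  1.46 -0.    0.94 -1.7 ]
clock: 33.68
eef_pos: [616.2, 226.6, 256.5]
tool_rot: [0.697, -0.111, 0.7, 0.109]
ft_force: [1.0, -3.5, 2.3]
grip_width: 13.2
clock: 34.1
eef_pos: [616.1, 227.3, 256.5]
tool_rot: [0.698, 0.107, 0.7, -0.108]
ft_force: [0.4, 1.9, -3.1]
grip_width: 13.3
clock: 34.52
eef_pos: [616.5, 227.9, 256.6]
tool_rot: [0.633, 0.315, 0.634, -0.315]
ft_force: [1.0, 1.5, -3.2]
grip_width: 13.4
clock: 34.93
eef_pos: [616.8, 228.0, 256.6]
tool_rot: [0.568, 0.421, 0.569, -0.42]
ft_force: [0.8, -0.1, -4.8]
grip_width: 13.5
shift [0.1 0.4 1. ] turn [11.5 -0.1 -0.1] | tcp [616.8 228.  256.6] jawyaw 17.0 tilt [ 6.0e-04  1.9e-03 -1.0e+00] F [ 0.8 -0.1 -4.8] w 13.5 t 34.9 q [ 0.18  0.75  1.46  0.    0.93 -0.11]
[ 0.04 -0.41 -0.09]
```

Expected about 11° more to the stop, so I'll go in small steps and watch the torque.

```bash
T='from h import *
s,R=cur(); print("yaw",np.degrees(np.arctan2(R[1,1],R[0,1])).round(2),s["ft_torque"].round(2),s["ft_force"].round(1))'
python3 -m jog '[[[0,0,0],[4,0,0]],[[0,0,0],[8,0,0]],[[0,0,0],[8,0,0]]]' >/dev/null; python3 -c "$T"
python3 -m jog '[[[0,0,0],[2,0,0]],[[0,0,0],[3,0,0]],[[0,0,0],[3,0,0]]]'>/dev/null; python3 -c "$T"
python3 -m jog '[[[0,0,0],[2,0,0]],[[0,0,0],[3,0,0]],[[0,0,0],[3,0,0]]]'>/dev/null; python3 -c "$T"
```

```text
yaw 9.05 [-0.07 -0.27 -0.02] [ 1.8 -1.3 -3.8]
yaw 6.15 [-0.11 -0.27 -0.06] [ 1.2 -2.1 -3.6]
yaw 3.42 [-0.07 -0.19  1.09] [ 0.7 -1.1 -3.6]
```

```bash
T='from h import *
s,R=cur(); print("yaw",np.degrees(np.arctan2(R[1,1],R[0,1])).round(2),s["ft_torque"].round(2),s["ft_force"].round(1),s["grip_width"])'
python3 -m jog '[[[0,0,0],[1,0,0]],[[0,0,0],[2,0,0]],[[0,0,0],[2,0,0]]]' >/dev/null; python3 -c "$T"
python3 -m jog '[[[0,0,0],[0,0,0]],[[0,0,0],[0,0,0]],[[0,0,0],[0,0,0]]]' 1 40 >/dev/null; python3 -c "$T"
```

```text
yaw 1.61 [-0.13 -0.18  1.74] [ 1.3 -0.1 -2.7] 13.606804412776434
yaw 1.69 [-0.13 -0.18  1.77] [ 0.5 -0.4 -2.8] 13.063126568417012
```

Torque rises against the stop (1.8 N m), so the screw has bottomed. Now the quarter turn back.

```bash
python3 -m jog '[[[0,0,0],[-7,0,0]],[[0,0,0],[-14,0,0]],[[0,0,0],[-21,0,0]],[[0,0,0],[-28,0,0]],[[0,0,0],[-35,0,0]]]'
python3 -m jog '[[[0,0,0],[-7,0,0]],[[0,0,0],[-14,0,0]],[[0,0,0],[-21,0,0]],[[0,0,0],[-28,0,0]],[[0,0,0],[-35,0,0]]]'
python3 - <<'E'
from h import *
goto([617.5,227.2,256.5],95.5)
E
```

```text
clock: 36.6
eef_pos: [616.5, 227.9, 256.5]
tool_rot: [0.631, 0.318, 0.632, -0.317]
ft_force: [-0.8, -2.5, -2.1]
grip_width: 13.4
clock: 37.02
eef_pos: [616.2, 226.9, 256.5]
tool_rot: [0.697, 0.114, 0.699, -0.113]
ft_force: [-0.6, -3.9, -1.1]
grip_width: 13.2
shift [0.  0.7 1.2] turn [-24.   -0.2  -0.1] | tcp [616.2 226.9 256.5] jawyaw 71.5 tilt [-0.0031  0.0022 -1.    ] F [-0.6 -3.9 -1.1] w 13.2 t 37.0 q [ 0.18  0.75  1.46  0.    0.94 -1.07]
```

```bash
python3 -m jog '[[[0,0,0],[-7,0,0]],[[0,0,0],[-14,0,0]],[[0,0,0],[-20,0,0]],[[0,0,0],[-23.5,0,0]],[[0,0,0],[-23.5,0,0]]]'
python3 -m jog '[[[0,0,0],[0,0,0]],[[0,0,0],[0,0,0]],[[0,0,0],[0,0,0]],[[-30,0,0],[0,0,0]],[[-70,0,0],[0,0,0]]]' 0.4 40
python3 -m jog '[[[0,0,0],[0,0,0]],[[0,0,0],[0,0,0]]]'
python3 - <<'E'
from h import *
wing(); goto([617.5,227.2,257],95.5)
E
```

```text
clock: 37.43
eef_pos: [616.3, 226.1, 256.5]
tool_rot: [0.705, -0.028, 0.708, 0.03]
ft_force: [0.9, -2.3, -1.2]
grip_width: 13.0
clock: 37.85
eef_pos: [615.0, 225.9, 323.3]
tool_rot: [0.702, -0.027, 0.711, 0.029]
ft_force: [1.4, 0.3, 0.7]
grip_width: 51.3
clock: 38.02
eef_pos: [615.7, 226.5, 326.4]
tool_rot: [0.704, -0.026, 0.709, 0.029]
ft_force: [-0.4, -0.2, -0.3]
grip_width: 51.3
wing [616.1 226.8] [48.8 14. ] yaw 4.7
shift [67.5  0.4  3.4] turn [-1.  -0.7 -0.2] | tcp [614.9 226.3 324.5] jawyaw 94.5 tilt [-0.012   0.0033 -0.9999] F [-0.4  0.4  0.3] w 51.0 t 38.1 q [ 0.18  0.66  1.42  0.01  1.07 -1.47]
```

```bash
python3 -m jog '[[[-5,3,-30],[0,0,0]],[[-5,6,-60],[0,0,0]],[[-5,9,-90],[0,0,0]],[[-5,12,-116],[0,0,0]],[[-5,12,-116],[0,0,0]]]'
python3 -m jog '[[[0,0,0],[0,0,0]],[[0,0,0],[0,0,0]]]'
python3 - <<'E'
from h import *
f=slotz(); goto([500,229,330],89); wing()
cv2.imwrite("pics/w16.png",cv2.resize(f["frame"][100:400,160:500,::-1],None,fx=2,fy=2))
E
```

```text
clock: 38.48
eef_pos: [492.1, 229.2, 329.1]
tool_rot: [0.698, -0.027, 0.715, 0.029]
ft_force: [-0.8, -0.2, -0.3]
grip_width: 51.4
clock: 38.65
eef_pos: [491.3, 229.3, 328.3]
tool_rot: [0.697, -0.027, 0.716, 0.029]
ft_force: [-1.2, 1.6, -0.0]
grip_width: 51.3
[458, 229.6] (np.int64(328), np.int64(176)) [457. 229.  90.] [185 162 129] | [470, 229.6] (np.int64(327), np.int64(194)) [471. 230.  84.] [232 234 237] | [485, 229.3] (np.int64(324), np.int64(215)) [485. 229.  85.] [247 247 247] | [500, 229.3] (np.int64(323), np.int64(236)) [501. 230.  85.] [247 247 247] | [515, 229] (np.int64(321), np.int64(256)) [516. 229.  85.] [247 247 247] | [530, 229] (np.int64(319), np.int64(275)) [531. 229.  85.] [155 210 247] | [542, 228.5] (np.int64(317), np.int64(290)) [540. 228.  89.] [242 222 168] | 
shift [-1.6 -0.9  7.6] turn [ 5.5 -1.4 -0.1] | tcp [492.3 229.3 328.6] jawyaw 94.5 tilt [-0.0247  0.0015 -0.9997] F [-0.1  0.5 -0.4] w 51.2 t 38.7 q [ 0.23  0.53  1.71  0.01  0.93 -1.43]
wing [593.6 225. ] [ 4.6 13.7] yaw 92.0
```

View pics/w16.png

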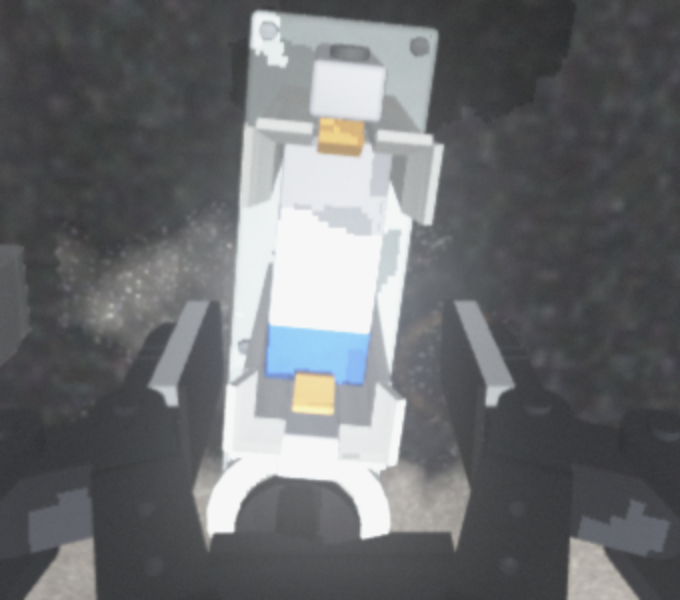

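The top coupon lies flat under both catches (orange at (340,135) and (314,392)), with its blue end towards the knob. The gripper is touching nothing, so I'll hand in.

```bash
python3 -c "
from workcell import workorder; print(workorder.sign_off())"
```

```text
the job is handed in; nothing more can be done
None
```

I found three coupons on the bench and loaded all of them flat, with their blue ends towards the knob. Each was pressed until both catches closed over it. I then turned the knob clockwise to its stop and backed it off a quarter turn, and handed the job in about 39 s into the run.

- **Coupons:** after each press, the camera view or the depth readings showed the top at about 85 mm, with both catches over its ends. The last look showed the same, but only the top coupon can be seen directly.
- **Press force:** it read only about 5–7 N, below the 10–20 N given in the task. I pressed each one about 5 mm below the catches' undersides going by fingertip height, slightly more than the 2–4 mm given.
- **Screw:** it bottomed where I expected, and the torque rose to about 1.8 N m against the stop. After backing off, the wing measured 4.7° against an expected 5.5°, so the quarter turn is good to about 1°. The last attempt to measure the wing, from above the magazine, failed because the gripper and the edge of the picture hid most of it.
- **Untouched:** I did not touch the bottles, and the gripper was open and clear of everything at hand-in.

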